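# Change the batch of ceramic cores in a purge-gas drying station

## Task

Change the batch in the drying station: first swing the purge-gas lever fully shut, back against its stop at the green mark. Then set the finished tray, with the dark core in it, from its pad onto the middle of the cork mat to cool, and give every cream core waiting on the bench a tray of its own: lift trays singly off the top of the nested stack without bringing the next one up, set each squarely on a pad of its own, stand a core upright in the middle of it, and take no more trays than there are cores. Last, swing the lever open to the red set-flag on its dial; leave the rest of the stack and everything else where it is.

Things in the scene. Friction and masses are not known exactly. Their poses are not given: they have to be found in the camera images.
- tray1: Bottom tray of four alike, nested. Stamped aluminium, 64 mm (its x) by 88 mm (its y), 22 mm high, 60 g; origin at the centre of its underside, z up. A straight upright rim band 11 mm deep (11 to 22 mm above the origin) runs round it at the full 64 by 88 mm; below that it tapers in. Floor 2 mm thick, 45 by 69 mm inside.
- tray2: Second tray from the bottom. Nested trays sit 11 mm apart: each rim band rests on the band below, flush with it outside, and each tapered body sits inside the next tray with about 1.4 mm of play. Fingers that reach more than 11 mm below a tray's top edge also clamp the tray under it.
- tray3: Third tray from the bottom, like tray1.
- tray4: Top tray of the stack at the start, like tray1.
- done_tray: Tray like tray1, on the middle heater pad at the start, with done_core in it: the finished sample. It can be lifted by its rim with the core in it; the core stands 14 mm above the rim.
- done_core: Dark brown finished core, otherwise like core1, upright in done_tray.
- cork_mat: Cork cooling mat fixed to the bench, 110 mm (x) by 130 mm (y), 10 mm thick; origin at the centre of its underside, z up.
- stand: Blue base plate, fixed to the bench, 84 mm (x) by 108 mm (y) and 6 mm thick, on which the stack stands, the trays' x and y axes along the plate's; origin at the centre of its underside, z up. The underside of tray k in the full stack is 6 + 11(k-1) mm above this origin.
- core1: Cream-coloured cylindrical ceramic honeycomb core with dark channel mouths in its round ends, 36 mm in diameter, 34 mm tall, 35 g; origin at its centre, z along its axis; either end may be up. It starts standing on the bench (two or three of the four are present).
- core2: Core like core1.
- core3: Core like core1.
- core4: Core like core1.
- pad0 (a point): Centre of the top face of a dark steel heater pad, 74 mm (x) by 86 mm (y), 44 mm above the bench, on the deck of the cream drying station; x and y along the pad's sides, z up. A tray goes on it with its x (64 mm) along this x. The three pads stand in a row 95 mm apart along y, 4 mm proud of the deck.
- pad1 (a point): The same for the middle pad. Around the pads: the station's front edge lies 85 mm to the -x side of their centres; on the +x side thin brass nozzles end 70 mm from the centres, 16 mm above the pads, a pipe follows at 95 mm and a housing 100 mm above the bench at 105 mm.
- pad2 (a point): The same for the third pad, the one next to the console with the lever.
- purge_lever (a joint): Angle (rad) of the steel purge-gas lever with a blue upright knob, on the console at the station's -y end; vertical axis. 0 = fully shut against its stop, over the green mark, pointing to the station's -y; grows clockwise seen from above, to a stop at 1.57, pointing to its -x (front). It stays where left; moving it at the knob takes about 1.5 N.
- lever_knob (a point): Centre of the lever's upright blue knob (18 mm in diameter, 32 mm tall, this point 16 mm below its top), 70 mm from the pivot; y points from the knob to the pivot. The lever bar lies just below the knob; this point is 42 mm above the console's top and 102 mm above the bench.
- lever_hub (a point): Point on the lever's vertical pivot axis at the height of lever_knob; its axes turn with the lever.
- set_flag (a joint): Angle (rad) of the red set-flag on the lever's dial, on the same scale as purge_lever: the lever is at the flag when both read the same. It is preset and clamped (about 25 N would shift it); it lies flat on the dial, well below the lever.
- flag_tip (a point): Outer end of the red set-flag, 88 mm from the lever's pivot, 8 mm above the dial; y points from it to the pivot.
- jar: Bystander: closed sample jar, 42 mm in diameter, 50 mm tall.
- spatula: Bystander: spatula 165 mm long, lying on the bench.
- tweezers: Bystander: steel tweezers 120 mm long, lying on the bench.
- marker: Bystander: white and blue marker pen 125 mm long, lying on the bench.

How it is judged:
On the way, in this order (a step that is already met when the one before it is completed fails the run):
1. the purge-gas lever is fully shut (within 0.06 rad of its stop) (value of joint purge_lever below 0.06 rad), for 0.2 s.
2. lever still shut (below 0.12 rad): the finished tray and core are on the cork mat, every cream core is in its own tray on its own pad, the other trays are nested on the stand (value of joint purge_lever below 0.12 rad and horizontal distance between done_tray and cork_mat below 0.025 m and angle between done_tray's own z axis and vertical below 0.1 rad and z of done_tray in the frame of cork_mat below 0.016 m and horizontal distance between done_core and done_tray below 0.02 m and z of done_core in the frame of done_tray between 0.014 and 0.024 m and (angle between done_core's own z axis and vertical below 0.12 rad or angle between done_core's own z axis and vertical above 3.02 rad) and (angle between core1's own z axis and vertical below 0.12 rad or angle between core1's own z axis and vertical above 3.02 rad) and (horizontal distance between core1 and pad0 below 0.026 m or horizontal distance between core1 and pad1 below 0.026 m or horizontal distance between core1 and pad2 below 0.026 m) and ((horizontal distance between core1 and tray2 below 0.014 m and z of core1 in the frame of tray2 between 0.014 and 0.024 m) or (horizontal distance between core1 and tray3 below 0.014 m and z of core1 in the frame of tray3 between 0.014 and 0.024 m) or (horizontal distance between core1 and tray4 below 0.014 m and z of core1 in the frame of tray4 between 0.014 and 0.024 m)) and (angle between core2's own z axis and vertical below 0.12 rad or angle between core2's own z axis and vertical above 3.02 rad) and (horizontal distance between core2 and pad0 below 0.026 m or horizontal distance between core2 and pad1 below 0.026 m or horizontal distance between core2 and pad2 below 0.026 m) and ((horizontal distance between core2 and tray2 below 0.014 m and z of core2 in the frame of tray2 between 0.014 and 0.024 m) or (horizontal distance between core2 and tray3 below 0.014 m and z of core2 in the frame of tray3 between 0.014 and 0.024 m) or (horizontal distance between core2 and tray4 below 0.014 m and z of core2 in the frame of tray4 between 0.014 and 0.024 m)) and (angle between core3's own z axis and vertical below 0.12 rad or angle between core3's own z axis and vertical above 3.02 rad) and (horizontal distance between core3 and pad0 below 0.026 m or horizontal distance between core3 and pad1 below 0.026 m or horizontal distance between core3 and pad2 below 0.026 m) and ((horizontal distance between core3 and tray2 below 0.014 m and z of core3 in the frame of tray2 between 0.014 and 0.024 m) or (horizontal distance between core3 and tray3 below 0.014 m and z of core3 in the frame of tray3 between 0.014 and 0.024 m) or (horizontal distance between core3 and tray4 below 0.014 m and z of core3 in the frame of tray4 between 0.014 and 0.024 m)) and (angle between core4's own z axis and vertical below 0.12 rad or angle between core4's own z axis and vertical above 3.02 rad) and (horizontal distance between core4 and pad0 below 0.026 m or horizontal distance between core4 and pad1 below 0.026 m or horizontal distance between core4 and pad2 below 0.026 m) and ((horizontal distance between core4 and tray2 below 0.014 m and z of core4 in the frame of tray2 between 0.014 and 0.024 m) or (horizontal distance between core4 and tray3 below 0.014 m and z of core4 in the frame of tray3 between 0.014 and 0.024 m) or (horizontal distance between core4 and tray4 below 0.014 m and z of core4 in the frame of tray4 between 0.014 and 0.024 m)) and horizontal distance between tray1 and stand below 0.012 m and angle between tray1's own z axis and vertical below 0.08 rad and z of tray1 in the frame of stand between 0.001 and 0.011 m and ((horizontal distance between tray2 and stand below 0.012 m and angle between tray2's own z axis and vertical below 0.08 rad and z of tray2 in the frame of stand between 0.012 and 0.022 m) or (angle between tray2's own z axis and vertical below 0.1 rad and horizontal distance between tray2 and pad0 below 0.012 m and angle between the y axis of tray2 and the y axis of pad0, either way round below 0.15 rad and z of tray2 in the frame of pad0 below 0.006 m and horizontal distance between any of core1, core2, core3, core4 and tray2 below 0.014 m) or (angle between tray2's own z axis and vertical below 0.1 rad and horizontal distance between tray2 and pad1 below 0.012 m and angle between the y axis of tray2 and the y axis of pad1, either way round below 0.15 rad and z of tray2 in the frame of pad1 below 0.006 m and horizontal distance between any of core1, core2, core3, core4 and tray2 below 0.014 m) or (angle between tray2's own z axis and vertical below 0.1 rad and horizontal distance between tray2 and pad2 below 0.012 m and angle between the y axis of tray2 and the y axis of pad2, either way round below 0.15 rad and z of tray2 in the frame of pad2 below 0.006 m and horizontal distance between any of core1, core2, core3, core4 and tray2 below 0.014 m)) and ((horizontal distance between tray3 and stand below 0.012 m and angle between tray3's own z axis and vertical below 0.08 rad and z of tray3 in the frame of stand between 0.023 and 0.033 m) or (angle between tray3's own z axis and vertical below 0.1 rad and horizontal distance between tray3 and pad0 below 0.012 m and angle between the y axis of tray3 and the y axis of pad0, either way round below 0.15 rad and z of tray3 in the frame of pad0 below 0.006 m and horizontal distance between any of core1, core2, core3, core4 and tray3 below 0.014 m) or (angle between tray3's own z axis and vertical below 0.1 rad and horizontal distance between tray3 and pad1 below 0.012 m and angle between the y axis of tray3 and the y axis of pad1, either way round below 0.15 rad and z of tray3 in the frame of pad1 below 0.006 m and horizontal distance between any of core1, core2, core3, core4 and tray3 below 0.014 m) or (angle between tray3's own z axis and vertical below 0.1 rad and horizontal distance between tray3 and pad2 below 0.012 m and angle between the y axis of tray3 and the y axis of pad2, either way round below 0.15 rad and z of tray3 in the frame of pad2 below 0.006 m and horizontal distance between any of core1, core2, core3, core4 and tray3 below 0.014 m)) and ((horizontal distance between tray4 and stand below 0.012 m and angle between tray4's own z axis and vertical below 0.08 rad and z of tray4 in the frame of stand between 0.034 and 0.044 m) or (angle between tray4's own z axis and vertical below 0.1 rad and horizontal distance between tray4 and pad0 below 0.012 m and angle between the y axis of tray4 and the y axis of pad0, either way round below 0.15 rad and z of tray4 in the frame of pad0 below 0.006 m and horizontal distance between any of core1, core2, core3, core4 and tray4 below 0.014 m) or (angle between tray4's own z axis and vertical below 0.1 rad and horizontal distance between tray4 and pad1 below 0.012 m and angle between the y axis of tray4 and the y axis of pad1, either way round below 0.15 rad and z of tray4 in the frame of pad1 below 0.006 m and horizontal distance between any of core1, core2, core3, core4 and tray4 below 0.014 m) or (angle between tray4's own z axis and vertical below 0.1 rad and horizontal distance between tray4 and pad2 below 0.012 m and angle between the y axis of tray4 and the y axis of pad2, either way round below 0.15 rad and z of tray4 in the frame of pad2 below 0.006 m and horizontal distance between any of core1, core2, core3, core4 and tray4 below 0.014 m))), for 0.3 s.
3. the lever is at the red set-flag (angle between the y axis of lever_knob and the y axis of flag_tip, either way round below 0.08 rad), for 0.3 s.
At the end, for the whole second after the job is handed in: Lever within 0.08 rad of the flag; finished tray and core within 25 mm of the mat's centre; each cream core upright in its own tray, within 14 mm of its centre; those trays flat on pads, within 12 mm and 0.15 rad; other trays nested in place (12 mm); all at rest; bystanders moved under 30 mm (angle between the y axis of lever_knob and the y axis of flag_tip, either way round below 0.08 rad and horizontal distance between done_tray and cork_mat below 0.025 m and angle between done_tray's own z axis and vertical below 0.1 rad and z of done_tray in the frame of cork_mat below 0.016 m and horizontal distance between done_core and done_tray below 0.02 m and z of done_core in the frame of done_tray between 0.014 and 0.024 m and (angle between done_core's own z axis and vertical below 0.12 rad or angle between done_core's own z axis and vertical above 3.02 rad) and (angle between core1's own z axis and vertical below 0.12 rad or angle between core1's own z axis and vertical above 3.02 rad) and (horizontal distance between core1 and pad0 below 0.026 m or horizontal distance between core1 and pad1 below 0.026 m or horizontal distance between core1 and pad2 below 0.026 m) and ((horizontal distance between core1 and tray2 below 0.014 m and z of core1 in the frame of tray2 between 0.014 and 0.024 m) or (horizontal distance between core1 and tray3 below 0.014 m and z of core1 in the frame of tray3 between 0.014 and 0.024 m) or (horizontal distance between core1 and tray4 below 0.014 m and z of core1 in the frame of tray4 between 0.014 and 0.024 m)) and (angle between core2's own z axis and vertical below 0.12 rad or angle between core2's own z axis and vertical above 3.02 rad) and (horizontal distance between core2 and pad0 below 0.026 m or horizontal distance between core2 and pad1 below 0.026 m or horizontal distance between core2 and pad2 below 0.026 m) and ((horizontal distance between core2 and tray2 below 0.014 m and z of core2 in the frame of tray2 between 0.014 and 0.024 m) or (horizontal distance between core2 and tray3 below 0.014 m and z of core2 in the frame of tray3 between 0.014 and 0.024 m) or (horizontal distance between core2 and tray4 below 0.014 m and z of core2 in the frame of tray4 between 0.014 and 0.024 m)) and (angle between core3's own z axis and vertical below 0.12 rad or angle between core3's own z axis and vertical above 3.02 rad) and (horizontal distance between core3 and pad0 below 0.026 m or horizontal distance between core3 and pad1 below 0.026 m or horizontal distance between core3 and pad2 below 0.026 m) and ((horizontal distance between core3 and tray2 below 0.014 m and z of core3 in the frame of tray2 between 0.014 and 0.024 m) or (horizontal distance between core3 and tray3 below 0.014 m and z of core3 in the frame of tray3 between 0.014 and 0.024 m) or (horizontal distance between core3 and tray4 below 0.014 m and z of core3 in the frame of tray4 between 0.014 and 0.024 m)) and (angle between core4's own z axis and vertical below 0.12 rad or angle between core4's own z axis and vertical above 3.02 rad) and (horizontal distance between core4 and pad0 below 0.026 m or horizontal distance between core4 and pad1 below 0.026 m or horizontal distance between core4 and pad2 below 0.026 m) and ((horizontal distance between core4 and tray2 below 0.014 m and z of core4 in the frame of tray2 between 0.014 and 0.024 m) or (horizontal distance between core4 and tray3 below 0.014 m and z of core4 in the frame of tray3 between 0.014 and 0.024 m) or (horizontal distance between core4 and tray4 below 0.014 m and z of core4 in the frame of tray4 between 0.014 and 0.024 m)) and horizontal distance between tray1 and stand below 0.012 m and angle between tray1's own z axis and vertical below 0.08 rad and z of tray1 in the frame of stand between 0.001 and 0.011 m and ((horizontal distance between tray2 and stand below 0.012 m and angle between tray2's own z axis and vertical below 0.08 rad and z of tray2 in the frame of stand between 0.012 and 0.022 m) or (angle between tray2's own z axis and vertical below 0.1 rad and horizontal distance between tray2 and pad0 below 0.012 m and angle between the y axis of tray2 and the y axis of pad0, either way round below 0.15 rad and z of tray2 in the frame of pad0 below 0.006 m and horizontal distance between any of core1, core2, core3, core4 and tray2 below 0.014 m) or (angle between tray2's own z axis and vertical below 0.1 rad and horizontal distance between tray2 and pad1 below 0.012 m and angle between the y axis of tray2 and the y axis of pad1, either way round below 0.15 rad and z of tray2 in the frame of pad1 below 0.006 m and horizontal distance between any of core1, core2, core3, core4 and tray2 below 0.014 m) or (angle between tray2's own z axis and vertical below 0.1 rad and horizontal distance between tray2 and pad2 below 0.012 m and angle between the y axis of tray2 and the y axis of pad2, either way round below 0.15 rad and z of tray2 in the frame of pad2 below 0.006 m and horizontal distance between any of core1, core2, core3, core4 and tray2 below 0.014 m)) and ((horizontal distance between tray3 and stand below 0.012 m and angle between tray3's own z axis and vertical below 0.08 rad and z of tray3 in the frame of stand between 0.023 and 0.033 m) or (angle between tray3's own z axis and vertical below 0.1 rad and horizontal distance between tray3 and pad0 below 0.012 m and angle between the y axis of tray3 and the y axis of pad0, either way round below 0.15 rad and z of tray3 in the frame of pad0 below 0.006 m and horizontal distance between any of core1, core2, core3, core4 and tray3 below 0.014 m) or (angle between tray3's own z axis and vertical below 0.1 rad and horizontal distance between tray3 and pad1 below 0.012 m and angle between the y axis of tray3 and the y axis of pad1, either way round below 0.15 rad and z of tray3 in the frame of pad1 below 0.006 m and horizontal distance between any of core1, core2, core3, core4 and tray3 below 0.014 m) or (angle between tray3's own z axis and vertical below 0.1 rad and horizontal distance between tray3 and pad2 below 0.012 m and angle between the y axis of tray3 and the y axis of pad2, either way round below 0.15 rad and z of tray3 in the frame of pad2 below 0.006 m and horizontal distance between any of core1, core2, core3, core4 and tray3 below 0.014 m)) and ((horizontal distance between tray4 and stand below 0.012 m and angle between tray4's own z axis and vertical below 0.08 rad and z of tray4 in the frame of stand between 0.034 and 0.044 m) or (angle between tray4's own z axis and vertical below 0.1 rad and horizontal distance between tray4 and pad0 below 0.012 m and angle between the y axis of tray4 and the y axis of pad0, either way round below 0.15 rad and z of tray4 in the frame of pad0 below 0.006 m and horizontal distance between any of core1, core2, core3, core4 and tray4 below 0.014 m) or (angle between tray4's own z axis and vertical below 0.1 rad and horizontal distance between tray4 and pad1 below 0.012 m and angle between the y axis of tray4 and the y axis of pad1, either way round below 0.15 rad and z of tray4 in the frame of pad1 below 0.006 m and horizontal distance between any of core1, core2, core3, core4 and tray4 below 0.014 m) or (angle between tray4's own z axis and vertical below 0.1 rad and horizontal distance between tray4 and pad2 below 0.012 m and angle between the y axis of tray4 and the y axis of pad2, either way round below 0.15 rad and z of tray4 in the frame of pad2 below 0.006 m and horizontal distance between any of core1, core2, core3, core4 and tray4 below 0.014 m)) and linear speed of each of tray2, tray3, tray4, core1, core2, core3, core4, done_tray, done_core below 0.02 m/s and distance of each of jar, spatula, tweezers, marker from where it was at the start of the episode below 0.03 m); the robot touches nothing.
It fails at once if tray1 is lifted more than 10 mm off its place in the stack with tray2 still nested in it (two trays brought up together) (z of tray1 in the frame of stand above 0.016 m and distance between tray1 and tray2 below 0.017 m).
It fails at once if tray2 is lifted more than 10 mm off its place in the stack with tray3 still nested in it (two trays brought up together) (z of tray2 in the frame of stand above 0.027 m and distance between tray2 and tray3 below 0.017 m).
It fails at once if tray3 is lifted more than 10 mm off its place in the stack with tray4 still nested in it (two trays brought up together) (z of tray3 in the frame of stand above 0.038 m and distance between tray3 and tray4 below 0.017 m).
It fails at once if a bystander (jar, spatula, tweezers or marker) is pushed more than 40 mm from its place (distance of any of jar, spatula, tweezers, marker from where it was at the start of the episode above 0.04 m).
Of core1, core2, core3, core4 only 2 to 3 are there at a start; the rules pass over those that are not, and their reading is None.
At some moment in a run one of core1, core2, core3, core4 may be knocked a few centimetres aside while the robot is not near it.
Once in a run the grip may slacken for a moment while it holds something.
It also fails if it takes over 210 s, if anything falls off the work surface, if the arm or the gripper's body presses on something with over 40 N, if the wrist force passes 120 N, or if a joint passes its speed limit or range.

## Robot

A 6-joint arm with a two-finger parallel gripper is mounted at the origin on the work surface. World frame = base frame: x ahead of the robot, y to its left, z up, the work surface at z = 0. Lengths are in m, angles in rad, forces in N, time in s.
With the tool pointing down it reaches from about 0.325 to 0.875 m from the base axis. Payload 4.4 kg.
Tool frame: the origin (TCP) lies at the very end of the fingers, on their centre line; the grasp point (between the pads) lies 19 mm behind it; z points along the fingers, y is the line along which they close (so a half turn about z gives the same grasp; the last joint's range is limited). The gripper opens to 85 mm and grips with 20 to 120 N. Pads are 22 mm wide; open, the fingers measure 114 mm over their backs; the gripper's body (76 mm by 85 mm) begins 54 mm behind the grasp point. The pads swing forward as they close: fully open they stand 13 mm farther back than shut.
Start: joints at [1.083, 0.207, 1.542, -0, 1.393, -0.15], TCP at [0.191, 0.543, 0.231] pointing down, gripper open.
Joint ranges: [-2.73, 2.73], [-0.86, 2.22], [0.23, 2.46], [-1.11, 4.25], [0.08, 2.63], [-2.82, 2.82]. Speed limits (rad/s): [2.79, 2.79, 3.14, 3.14, 3.14, 3.14].

## Interface

Orientations are given as a rotation vector (axis times angle).
In Python, from station import status, vision, ticket gives the robot as it stands.
- The arm moves only by the tool carry_out, never from a script. Its argument "motion" is a list of rows, each a list of 7 numbers: the finger opening in m, from 0 to 0.0854, then the shift along the world's x, y, z in m, then the turn, a rotation vector about the world's x, y, z in rad. In form: [[hand, dx, dy, dz, wx, wy, wz], ...]. A call has 1 to 20 rows; each row shifts and turns the commanded pose from where the row before left it; what a row does not reach is not made up. A row lasts 1/8 s, in which the tool goes at most 62.5 mm and 10.7 degrees, less where a joint would pass 70% of its speed; a pose out of reach is approached as far as the arm can. A call is refused whole if a number of a shift passes 0.0625 or a number of a turn 0.188, either way. A call with a gripper value outside its range is refused whole. The fingers move at their own pace and stop on an object; "force" is the grip in N (left out, the last holds). Time passes only in rows, so rows that do not move let the fingers close. It gives the time, the measured TCP pose, the force, the opening and the grip force at its end, in the units of the state.
- status.get_obs(): the state, without advancing time (a new reading comes with each control period).
- vision.snapshot(name): name is "scene" or "top" or "wrist"; returns (picture, depth): 420x560x3 uint8, red, green, blue; 420x560 float32, m along the optical axis (not along the pixel's ray), 0 where there is no reading.
- vision.camera_model(name): a dict with "vfov" (degrees; the focal length in pixels is half the picture's height over the tangent of half this angle, whatever the lens; pixels are square), "cx", "cy" (the principal point, pixels), "rvec" (rotation vector, rad) and "tvec" (3), from world to camera coordinates, as OpenCV has them; the wrist camera has in their place "mount" (4x4, takes a point from camera to tool coordinates, whose origin is the TCP and whose axes are the flange's). Camera axes: x right, y down, z forward; pixel columns grow to the right and rows downward; lengths in m; the calibration is good to about 2 mm. The wrist camera is an equidistant fisheye: a pixel r from the principal point sees the ray r / f radians off the axis. A picture is of the moment at which its call begins: read the wrist's pose just before it. camera_model takes no time and is no camera call.
- ticket.close_job(): hands the job in; it is judged then, once.
The state is a dict: "time": time; "joint_pos": joint angles; "joint_vel": joint speeds; "effort": joint torques, N m; "tcp_pos": TCP position; "tool_rot": TCP orientation; "wrist_force": force on the tool from outside, world axes, zero at the start; "ft_torque": the same for the moment, N m; "grip_width": finger opening in m; "grip_force": force on a finger pad.
Only numpy, scipy, OpenCV 4.12 (cv2) and the standard library are available. Lean on these libraries where they do the work, as an engineer would, in place of code of your own. Each camera call takes 0.05 s, during which the arm holds its last target. There are 200 camera calls.

## Working session

There is one attempt and no reset: what is moved stays moved. The work goes in short steps, Python scripts to look and compute and a tool call to move; the robot and the scene stay as the last step left them, time stands still between calls to the robot, and variables do not carry over. Pictures are saved under pics/ and viewed, at most 14 in all, crops included, and the job is handed in when it is done.

Besides the shell and the picture viewer there is one more tool, called after "Call:" as a command line: name --pt "numbers of a row" for each row, then --argument value for the rest. carry_out: Moves the arm, as the interface text tells. Its arguments: {"type":"object","properties":{"motion":{"type":"array"},"force":{"type":"number"}},"required":["motion"]}

```bash
mkdir -p pics; ls; cat > h.py <<'E'
import numpy as np, cv2
from scipy.spatial.transform import Rotation as R
from station import status, vision, ticket
def cam(n):
    m=vision.camera_model(n); f=210/np.tan(np.radians(m['vfov']/2)); return m,f
def shot(n):
    o=status.get_obs(); p,d=vision.snapshot(n); return p,d,o
def pose(n,o=None):
    m,f=cam(n)
    if 'mount' in m:
        T=np.eye(4);T[:3,:3]=R.from_rotvec(o['tool_rot']).as_matrix();T[:3,3]=o['tcp_pos'];T=T@np.array(m['mount']);return T,m,f
    Rm=R.from_rotvec(m['rvec']).as_matrix();T=np.eye(4);T[:3,:3]=Rm.T;T[:3,3]=-Rm.T@np.array(m['tvec']);return T,m,f
def rays(n,uv,o=None):
    T,m,f=pose(n,o); uv=np.atleast_2d(uv).astype(float); x=(uv-[m['cx'],m['cy']])/f
    if 'mount' in m:
        r=np.linalg.norm(x,axis=1,keepdims=True)+1e-12; d=np.hstack([x/r*np.sin(r),np.cos(r)])
    else: d=np.hstack([x,np.ones((len(x),1))])
    return T[:3,3],d@T[:3,:3].T
def onplane(n,uv,z,o=None):
    c,d=rays(n,uv,o); return c+d*((z-c[2])/d[:,2])[:,None]
def cloud(n,dep,o=None):
    H,W=dep.shape; v,u=np.mgrid[:H,:W]; T,m,f=pose(n,o); x=(np.stack([u,v],-1)-[m['cx'],m['cy']])/f
    if 'mount' in m:
        r=np.linalg.norm(x,axis=-1,keepdims=True)+1e-12; x=x/r*np.tan(np.minimum(r,1.5))
    p=np.concatenate([x,np.ones((H,W,1))],-1)*dep[...,None]
    return p@T[:3,:3].T+T[:3,3]
def save(p,name): cv2.imwrite('pics/'+name+'.png',p[...,::-1])
def project(n,P,o=None):
    T,m,f=pose(n,o); q=(np.atleast_2d(P)-T[:3,3])@T[:3,:3]
    if 'mount' in m:
        rr=np.linalg.norm(q[:,:2],axis=1,keepdims=True); t=np.arctan2(rr,q[:,2:]); return q[:,:2]/rr*t*f+[m['cx'],m['cy']]
    return q[:,:2]/q[:,2:]*f+[m['cx'],m['cy']]
E
python3 - <<'E'
from h import *
for n in ['scene','top']:
    p,d,o=shot(n); save(p,n+'0'); np.savez(f'{n}0.npz',p=p,d=d)
    T,m,f=pose(n,o); print(n,m['vfov'],T.round(3).tolist(),(d>0).mean())
print(status.get_obs())
E
```

```text
pics
scene 45.032581384649134 [[0.559, 0.435, -0.706, 1.341], [0.829, -0.318, 0.46, -0.578], [-0.024, -0.842, -0.538, 0.739], [0.0, 0.0, 0.0, 1.0]] 0.9948299319727891
top 51.05401059398743 [[-0.007, -0.999, 0.032, 0.42], [-1.0, 0.006, -0.02, -0.007], [0.02, -0.032, -0.999, 1.352], [0.0, 0.0, 0.0, 1.0]] 0.9958588435374149
{'time': 0.1, 'joint_pos': array([ 1.08248428e+00,  2.07371064e-01,  1.54278987e+00,  2.09787864e-05,
        1.39349186e+00, -1.50507805e-01]), 'joint_vel': array([ 7.41678342e-04, -2.95923229e-03, -3.42404507e-03,  2.01530682e-03,
        1.36082970e-05,  5.12404535e-04]), 'effort': array([-1.33430098e-03, -3.84096086e+01, -2.92547911e+01, -2.47571379e-04,
        4.87872123e-03,  2.13143785e-06]), 'tcp_pos': array([0.19025596, 0.54190379, 0.23023133]), 'tool_rot': array([-5.27995806e-01, -3.09622805e+00,  3.06156045e-03]), 'wrist_force': array([ 0.51284345, -0.01571387,  0.41063328]), 'ft_torque': array([ 0.05816833, -0.04330362,  0.01909593]), 'grip_force': 0.0, 'grip_width': 0.08525280185907454}
```

View pics/scene0.png

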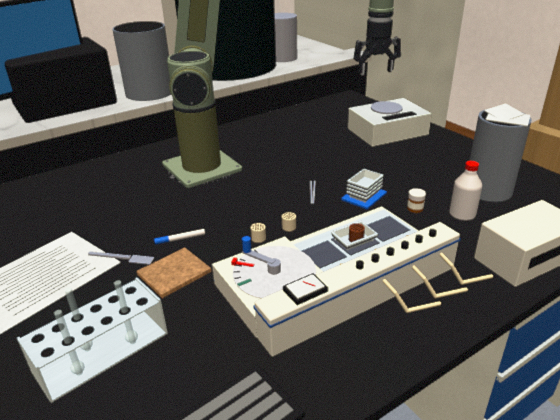

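View pics/top0.png

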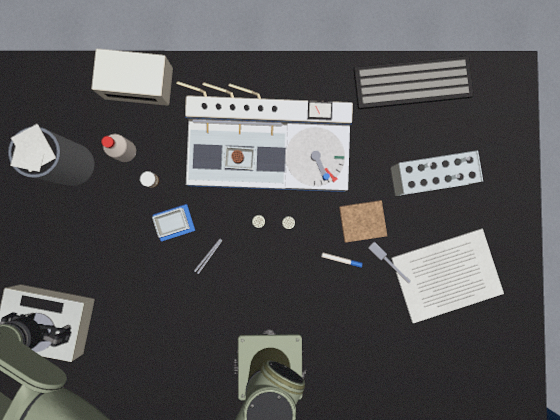

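The scene picture shows the drying station with the lever (blue knob ~ (246,244), red flag (240,263)), the finished tray on the middle pad (355,232), the stack (365,187) and two cream cores (259,232), (289,221). The top picture shows pads at (207/239/271, 157), hub (316,156), knob (326,175), stack (173,222), cork (363,221) and cores (259,221), (288,223).

```bash
python3 - <<'E'
from h import *
z=np.load('top0.npz');p=z['p'];d=z['d'];P=cloud('top',d)
hsv=cv2.cvtColor(p,cv2.COLOR_RGB2HSV)
def pt(n,u,v,r=2):
    print(n,np.median(P[v-r:v+r+1,u-r:u+r+1].reshape(-1,3),0).round(4))
for n,u,v in [('core',259,221),('core',288,223),('pad?',207,157),('pad?',271,157),('done',238,157),('cork',363,221),('stack',173,222),('knob',326,175),('console',305,140),('jar',149,179),('hub',316,156),('bench',300,260)]: pt(n,u,v)
def rect(name,m,zz):
    m=m.astype(np.uint8);k,l,s,c=cv2.connectedComponentsWithStats(m);i=1+np.argmax(s[1:,4]);
    v,u=np.nonzero(l==i);w=onplane('top',np.c_[u,v],zz)[:,:2]
    print(name,len(u),[np.round(x,4) for x in cv2.minAreaRect((w*1000).astype(np.float32))])
H,S,V=[hsv[...,i].astype(int) for i in range(3)]
X,Y,Z=P[...,0],P[...,1],P[...,2]
rect('stand',(H>100)&(H<125)&(S>150)&(X<.6)&(Y>.2),.006)
rect('cork',(H<20)&(S>80)&(Y<-.1)&(Z<.03),.010)
rect('station front deck',(abs(Z-.042)<.02)&(X>.5)&(abs(Y-.1)<.3),.042)
rect('console',(abs(Z-.06)<.008)&(X>.5)&(Y<.1),.060)
rect('pads',(V<110)&(V>40)&(Z>.03)&(Y>.13)&(X>.5)&(X<.75)&(Y<.3),.044)
rect('padr',(V<110)&(V>40)&(Z>.03)&(Y>.0)&(X>.5)&(X<.75)&(Y<.065),.044)
rect('red',(H<8)&(S>180)&(Y<0)&(X>.5),.068)
rect('blueknob',(H>100)&(H<125)&(S>150)&(X>.5)&(Y<0),.118)
rect('green',(H>40)&(H<90)&(S>60)&(X>.5)&(Y<0),.060)
E
```

```text
core [0.4417 0.027  0.0332]
core [ 0.4351 -0.0598  0.0334]
pad? [0.6335 0.1807 0.0431]
pad? [ 0.6326 -0.0101  0.0452]
done [0.6264 0.086  0.0801]
cork [ 0.44   -0.2907  0.0113]
stack [0.4404 0.2823 0.0403]
knob [ 0.5694 -0.1648  0.1149]
console [ 0.6793 -0.1109  0.0623]
jar [0.5676 0.351  0.0486]
hub [ 0.6281 -0.1409  0.0853]
bench [ 3.216e-01 -9.730e-02 -2.000e-04]
stand 234 [array([439.9504, 288.0879]), array([ 84.0478, 109.0484]), np.float64(18.1146)]
cork 1572 [array([ 440.0967, -290.289 ]), array([112.6102, 134.0066]), np.float64(8.0595)]
station front deck 7631 [array([639.3875,  18.1378]), array([447.3203, 197.9015]), np.float64(87.4718)]
console 3789 [array([ 631.8995, -140.2904]), array([200.3108, 193.5411]), np.float64(88.1272)]
pads 636 [array([635.8875, 180.9226]), array([81.3733, 69.7648]), np.float64(87.1305)]
padr 246 [array([628.2356,  16.7581]), array([29.8568, 69.0475]), np.float64(89.6463)]Traceback (most recent call last):
  File "<stdin>", line 19, in <module>
  File "<stdin>", line 8, in rect
    return _wrapfunc(a, 'argmax', axis=axis, out=out, **kwds)
    return bound(*args, **kwds)
ValueError: attempt to get argmax of an empty sequence
```

Call:
carry_out --pt "0.085 0.022 -0.049 0.006 0 0 -0.174" --pt "0.085 0.022 -0.049 0.006 0 0 -0.174" --pt "0.085 0.022 -0.049 0.006 0 0 -0.174" --pt "0.085 0.022 -0.049 0.006 0 0 -0.174" --pt "0.085 0.022 -0.049 0.006 0 0 -0.174" --pt "0.085 0.022 -0.049 0.006 0 0 -0.174" --pt "0.085 0.022 -0.049 0.006 0 0 -0.174" --pt "0.085 0.022 -0.049 0.006 0 0 -0.174" --pt "0.085 0.022 -0.049 0.006 0 0 -0.174" --pt "0.085 0.022 -0.049 0.006 0 0 -0.174" --pt "0.085 0.022 -0.049 0.006 0 0 -0.174" --pt "0.085 0.022 -0.049 0.006 0 0 -0.174" --pt "0.085 0.022 -0.049 0.006 0 0 -0.174" --pt "0.085 0.022 -0.049 0.006 0 0 -0.174" --pt "0.04 0 0 0 0 0 0" --pt "0.04 0 0 0 0 0 0"

```text
time: 2.1
tcp_pos: [0.498, -0.1431, 0.3144]
tool_rot: [-3.087, -0.575, 0.002]
wrist_force: [-0.3, 0.4, 0.7]
grip_width: 0.051
grip_force: 0.0
```

```bash
python3 - <<'E'
from h import *
p,d,o=shot('wrist'); save(p,'w1'); np.savez('w1.npz',p=p,d=d,tp=o['tcp_pos'],tr=o['tool_rot'])
print(o['tcp_pos'],o['tool_rot'],vision.camera_model('wrist'))
E
```

```text
[ 0.49799799 -0.1431076   0.31441293] [-3.08683870e+00 -5.74806069e-01  2.36480753e-03] {'vfov': 65.70646984690485, 'cx': 279.1798135202413, 'cy': 207.04399074904586, 'mount': array([[ 7.00995099e-04, -9.50870316e-01, -3.09588681e-01,
         7.93017671e-02],
       [ 9.99999745e-01,  7.09382969e-04,  8.54802332e-05,
        -7.56677188e-05],
       [ 1.38336321e-04, -3.09588662e-01,  9.50870570e-01,
        -1.43237801e-01],
       [ 0.00000000e+00,  0.00000000e+00,  0.00000000e+00,
         1.00000000e+00]])}
```

View pics/w1.png

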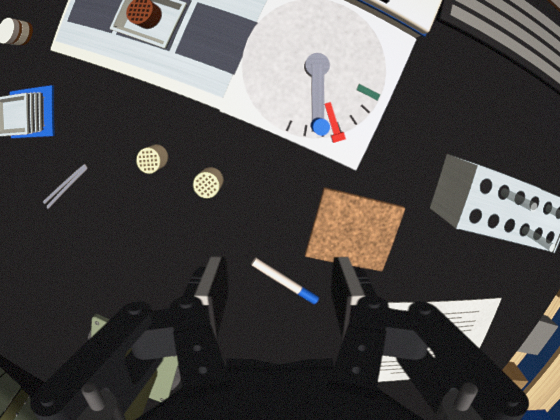

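The wrist picture shows the lever (hub (317,64), knob top (321,126)), red flag (335,125), green mark (368,92), two cores (148,160), (207,184), cork (355,230), the pads and the finished tray at top left.

```bash
python3 - <<'E'
from h import *
z=np.load('w1.npz');p=z['p'];o=dict(tcp_pos=z['tp'],tool_rot=z['tr']);P=cloud('wrist',z['d'],o)
hsv=cv2.cvtColor(p,cv2.COLOR_RGB2HSV);H,S,V=[hsv[...,i].astype(int) for i in range(3)]
X,Y,Z=P[...,0],P[...,1],P[...,2]
def reg(name,m,zz,box):
    b=np.zeros_like(m);b[box[1]:box[3],box[0]:box[2]]=1;m=(m&b).astype(np.uint8);k,l,s,c=cv2.connectedComponentsWithStats(m);i=1+np.argmax(s[1:,4])
    v,u=np.nonzero(l==i);w=onplane('wrist',np.c_[u,v],zz,o)[:,:2]
    r=cv2.minAreaRect((w*1000).astype(np.float32));print(name,len(u),'mean',w.mean(0).round(4),'rect',np.round(r[0],1),np.round(r[1],1),round(r[2],1),'Zmed',np.median(Z[l==i]).round(4));return w
kn=reg('knob',(H>100)&(H<125)&(S>150)&(Z>.112),.118,(290,100,345,150))
red=reg('red',(H<8)&(S>150),.068,(310,90,360,150))
reg('green',(H>40)&(H<95)&(S>60),.060,(340,75,390,110))
dial=reg('dial',(abs(Z-.06)<.006)&(V>170)&(V<236),.060,(230,0,400,160))
reg('core',(Z>.028),.034,(125,130,175,180)); reg('core',(Z>.028),.034,(185,160,230,205))
reg('cork',(H<20)&(S>80)&(Z<.03),.010,(290,170,420,280))
reg('pad2',(V<120)&(Z>.03),.044,(160,0,290,90))
reg('hubtop',(Z>.075),np.median(Z[60:70,312:322]),(295,40,340,80))
hub=onplane('wrist',[317,64],np.median(Z[60:70,312:322]),o)[0];print('hub',hub)
w=red; far=w[np.argsort(-np.linalg.norm(w-hub[:2],axis=1))[:20]].mean(0);near=w[np.argsort(np.linalg.norm(w-hub[:2],axis=1))[:20]].mean(0);print(far,near)
E
```

```text
knob 213 mean [ 0.5664 -0.1625] rect [ 566.3 -162.4] [16.4 16.4] 67.4 Zmed 0.1186
red 279 mean [ 0.574  -0.1835] rect [ 577.2 -181.9] [47.6 14.9] 37.2 Zmed 0.0681
green 143 mean [ 0.6288 -0.2086] rect [ 628.8 -208.8] [28.8  7.5] 88.4 Zmed 0.064
dial 13203 mean [ 0.6365 -0.1333] rect [ 630.4 -137.4] [174.3 175.8] 23.7 Zmed 0.0626
core 507 mean [0.4415 0.0304] rect [441.3  30.1] [37.1 37.1] 15.4 Zmed 0.0346
core 551 mean [ 0.4375 -0.059 ] rect [437.5 -59.3] [37.2 35.1] 17.1 Zmed 0.0346
cork 5755 mean [ 0.443  -0.2853] rect [ 440.2 -288.3] [115.  134.6] 8.1 Zmed 0.0104
pad2 3428 mean [ 0.6264 -0.0063] rect [626.8  -6. ] [83.8 73. ] 87.7 Zmed 0.0447
hubtop 530 mean [ 0.6295 -0.1373] rect [ 629.4 -137.2] [31.6 27.1] 21.3 Zmed 0.0852
hub [ 0.63104773 -0.13650596  0.08594407]
[ 0.55957647 -0.19624339] [ 0.59339778 -0.16714351]
```

Call:
carry_out --pt "0.045 0.023 -0.007 -0.05 0 0 0" --pt "0.045 0.023 -0.007 -0.05 0 0 0" --pt "0.045 0.022 -0.006 -0.05 0 0 0" --pt "0.045 0 0 -0.04 0 0 0" --pt "0.045 0 0 -0.034 0 0 0" --pt "0.045 0 0 0 0 0 0" --pt "0.0 0 0 0 0 0 0" --pt "0.0 0 0 0 0 0 0" --pt "0.0 0 0 0 0 0 0" --pt "0.0 0 0 0 0 0 0" --pt "0.0 0 0 0 0 0 0" --force 25

```text
time: 3.52
tcp_pos: [0.5681, -0.1637, 0.0937]
tool_rot: [3.087, 0.574, 0.005]
wrist_force: [-1.0, 1.9, 6.2]
grip_width: 0.0169
grip_force: 25.7
```

Call:
carry_out --pt "0.0 0 0 0.003 0 0 0" --pt "0.0 0.0046 -0.0097 0 0 0 0.154" --pt "0.0 0.0061 -0.0089 0 0 0 0.154" --pt "0.0 0.0073 -0.0079 0 0 0 0.154" --pt "0.0 0.0085 -0.0067 0 0 0 0.154" --pt "0.0 0.0094 -0.0053 0 0 0 0.154" --pt "0.0 0.0101 -0.0038 0 0 0 0.154" --pt "0.0 0.0105 -0.0022 0 0 0 0.154" --pt "0.0 0.0108 -0.0005 0 0 0 0.154" --pt "0.0 0 0 0 0 0 0" --pt "0.0 0 0 0 0 0 0"

```text
time: 4.9
tcp_pos: [0.6285, -0.205, 0.0935]
tool_rot: [-2.178, -2.243, 0.007]
wrist_force: [-12.7, 7.8, 9.5]
grip_width: 0.0167
grip_force: 27.7
```

Call:
carry_out --pt "0.04 0 0 0 0 0 0" --pt "0.04 0 0 0 0 0 0" --pt "0.05 0 0 0.03 0 0 0" --pt "0.085 0 0 0.06 0 0 0" --pt "0.085 0 0 0.06 0 0 0" --pt "0.085 0 0 0.06 0 0 -0.068" --pt "0.085 -0.006 0.056 0 0 0 0" --pt "0.085 -0.006 0.056 0 0 0 0" --pt "0.085 -0.006 0.056 0 0 0 0" --pt "0.085 -0.006 0.056 0 0 0 0" --pt "0.085 -0.006 0.056 0 0 0 0" --pt "0.085 0 0 0 0 0 0" --pt "0.085 0 0 0 0 0 0"

```text
time: 6.52
tcp_pos: [0.6043, 0.0711, 0.3046]
tool_rot: [2.263, 2.177, 0.0]
wrist_force: [0.3, -0.8, -0.2]
grip_width: 0.0851
grip_force: 0.0
```

```bash
python3 - <<'E'
from h import *
p,d,o=shot('wrist'); save(p,'w2'); np.savez('w2.npz',p=p,d=d,tp=o['tcp_pos'],tr=o['tool_rot'])
print(o['tcp_pos'],o['tool_rot'],o['grip_width'])
E
```

```text
[0.6042658  0.07105455 0.30457382] [2.26304949e+00 2.17700752e+00 2.51912716e-05] 0.08506145430419987
```

View pics/w2.png

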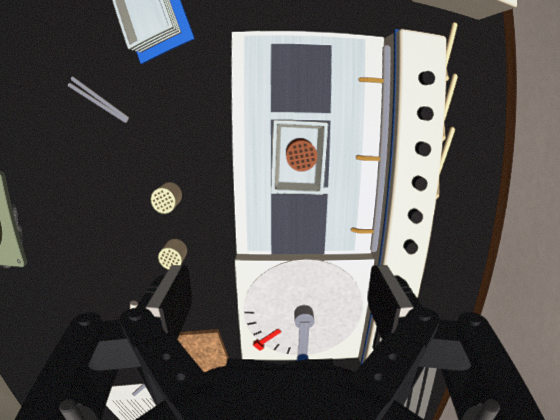

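The picture shows the lever shut, pads at (300,77), (301,157; finished tray) and (299,223), cores at (163,201), (172,255) and the stack at the top left (150,25).

```bash
cat >> h.py <<'E'
def load(f):
    z=np.load(f);o=dict(tcp_pos=z['tp'],tool_rot=z['tr']);return z['p'],z['d'],o
def grab(n,name):
    p,d,o=shot(n);np.savez(name+'.npz',p=p,d=d,tp=o['tcp_pos'],tr=o['tool_rot']);return p,d,o
def reg(n,name,m,zz,box,o,Z):
    b=np.zeros_like(m);b[box[1]:box[3],box[0]:box[2]]=1;m=(m&b).astype(np.uint8);k,l,s,c=cv2.connectedComponentsWithStats(m);i=1+np.argmax(s[1:,4])
    v,u=np.nonzero(l==i);w=onplane(n,np.c_[u,v],zz,o)[:,:2]
    r=cv2.minAreaRect((w*1000).astype(np.float32));print(name,len(u),'mean',w.mean(0).round(4),'rect',np.round(r[0],1),np.round(r[1],1),round(r[2],1),'Zmed',np.median(Z[l==i]).round(4));return w,l==i
def prep(p,d,o,n='wrist'):
    hsv=cv2.cvtColor(p,cv2.COLOR_RGB2HSV);return cloud(n,d,o),[hsv[...,i].astype(int) for i in range(3)]
E
python3 - <<'E'
from h import *
p,d,o=load('w2.npz');P,(H,S,V)=prep(p,d,o);Z=P[...,2]
reg('wrist','pad0',(V<140)&(Z>.03),.044,(255,30,350,116),o,Z)
reg('wrist','pad2',(V<140)&(Z>.03),.044,(255,190,350,258),o,Z)
reg('wrist','tray rim',(Z>.060),.066,(260,110,335,200),o,Z)
reg('wrist','done core',(Z>.075),.080,(260,110,335,200),o,Z)
reg('wrist','core',(Z>.028),.034,(140,170,190,225),o,Z)
reg('wrist','core',(Z>.028),.034,(150,230,195,275),o,Z)
reg('wrist','stack',(Z>.052),.061,(90,0,200,70),o,Z)
# fingertips in tool frame
Rm=R.from_rotvec(o['tool_rot']).as_matrix();q=(P-o['tcp_pos'])@Rm
m=(abs(q[...,0])<.02)&(abs(q[...,1])<.07)&(abs(q[...,2])<.06)&(d>0)
a=q[m];
for s in(-1,1):
    b=a[a[:,1]*s>0];print(len(b),b[:,2].max(),np.percentile(b[:,2],[50,90,99]),'inner',np.percentile(abs(b[:,1]),[1,50,99]))
E
```

```text
pad0 4069 mean [0.6348 0.1831] rect [635.4 183.1] [85.3 73.2] 87.7 Zmed 0.0446
pad2 3625 mean [ 0.6273 -0.01  ] rect [634.3 -10.2] [ 91.6 132.1] 87.3 Zmed 0.0447
tray rim 1167 mean [0.629  0.0855] rect [628.3  86.7] [88.3 64.3] 85.6 Zmed 0.0661
done core 766 mean [0.6304 0.0913] rect [630.2  91.3] [36.1 34.4] 89.2 Zmed 0.0807
core 505 mean [0.4422 0.0326] rect [441.8  32.3] [37.3 36.1] 6.9 Zmed 0.0346
core 580 mean [ 0.4407 -0.063 ] rect [440.8 -62.3] [42.6 45.5] 0.6 Zmed 0.035
stack 642 mean [0.4378 0.2685] rect [441.8 283.4] [65.5 77.4] 16.7 Zmed 0.0607
2806 -0.01264372148229839 [-0.03954314 -0.02148754 -0.01491914] inner [0.04219205 0.04374337 0.06460231]
2797 -0.013431116246639915 [-0.03953038 -0.02172281 -0.01508986] inner [0.04184288 0.04328376 0.06372863]
```

Call:
carry_out --pt "0.067 0.012 0.008 -0.05 0 0 -0.038" --pt "0.067 0.012 0.008 -0.05 0 0 0" --pt "0.067 0 0 0 0 0 0" --pt "0.067 0 0 0 0 0 0"

```text
time: 7.08
tcp_pos: [0.6289, 0.0861, 0.2059]
tool_rot: [2.306, 2.131, 0.002]
wrist_force: [0.4, 0.1, 1.2]
grip_width: 0.0667
grip_force: 0.0
```

```bash
cat >> h.py <<'E'
def tips(P,d,o):
    Rm=R.from_rotvec(o['tool_rot']).as_matrix();q=(P-o['tcp_pos'])@Rm
    m=(abs(q[...,0])<.02)&(abs(q[...,1])<.07)&(abs(q[...,2])<.045)&(d>0);a=q[m]
    for s in(-1,1):
        b=a[a[:,1]*s>0];print('tip',len(b),b[:,2].max(),np.percentile(b[:,2],99),'inner',np.percentile(abs(b[:,1]),[1,50]))
def yaw(o):
    y=R.from_rotvec(o['tool_rot']).as_matrix()[:,1];return np.degrees(np.arctan2(y[1],y[0]))
E
python3 - <<'E'
from h import *
p,d,o=grab('wrist','w3');P,(H,S,V)=prep(p,d,o);Z=P[...,2]
print(o['tcp_pos'],yaw(o),o['grip_width']);tips(P,d,o)
X,Y=P[...,0],P[...,1]
reg('wrist','tray rim',(Z>.060)&(Z<.1)&(abs(X-.63)<.05)&(abs(Y-.087)<.06),.066,(0,0,560,420),o,Z)
reg('wrist','done core',(Z>.075)&(Z<.1)&(abs(X-.63)<.05)&(abs(Y-.087)<.06),.080,(0,0,560,420),o,Z)
E
```

```text
[0.62890006 0.08607189 0.20586134] -4.5132067932108875 0.06674853230999403
tip 1965 -0.006922238512500668 -0.008596240362032813 inner [0.03330299 0.03408308]
tip 1949 -0.007219345884951142 -0.008788341401830468 inner [0.03293395 0.03375197]
tray rim 2007 mean [0.6279 0.0878] rect [628.4  87.4] [88.  63.9] 85.8 Zmed 0.066
done core 1372 mean [0.6307 0.0914] rect [630.7  91.5] [36.5 35.4] 85.5 Zmed 0.0808
```

Call:
carry_out --pt "0.085 0 0.001 0 0 0 0" --pt "0.085 0 0 -0.05 0 0 0" --pt "0.085 0 0 -0.05 0 0 0" --pt "0.085 0 0 -0.04 0 0 0" --pt "0.085 0 0 -0.02 0 0 0" --pt "0.085 0 0 0 0 0 0" --pt "0.05 0 0 0 0 0 0" --pt "0.05 0 0 0 0 0 0" --pt "0.05 0 0 0 0 0 0" --pt "0.05 0 0 0 0 0 0" --pt "0.05 0 0 0.01 0 0 0" --pt "0.05 0 0 0.03 0 0 0" --force 45

```text
time: 8.62
tcp_pos: [0.6256, 0.0885, 0.0827]
tool_rot: [-2.303, -2.132, 0.006]
wrist_force: [-0.2, 0.4, -1.0]
grip_width: 0.0632
grip_force: 50.9
```

Call:
carry_out --pt "0.05 0 0 0.05 0 0 0" --pt "0.05 0 0 0.05 0 0 0" --pt "0.05 -0.0186 -0.0378 0 0 0 0" --pt "0.05 -0.0186 -0.0378 0 0 0 0" --pt "0.05 -0.0186 -0.0378 0 0 0 0" --pt "0.05 -0.0186 -0.0378 0 0 0 0" --pt "0.05 -0.0186 -0.0378 0 0 0 0" --pt "0.05 -0.0186 -0.0378 0 0 0 0" --pt "0.05 -0.0186 -0.0378 0 0 0 0" --pt "0.05 -0.0186 -0.0378 0 0 0 0" --pt "0.05 -0.0186 -0.0378 0 0 0 0" --pt "0.05 -0.0186 -0.0378 0 0 0 0" --pt "0.05 0 0 0 0 0 0" --pt "0.05 0 0 -0.05 0 0 0" --pt "0.05 0 0 -0.04 0 0 0" --pt "0.05 0 0 -0.03 0 0 0" --pt "0.05 0 0 0 0 0 0"

```text
time: 10.75
tcp_pos: [0.4401, -0.2866, 0.0618]
tool_rot: [-2.299, -2.13, 0.0]
wrist_force: [0.7, -0.1, -0.3]
grip_width: 0.063
grip_force: 50.9
```

```bash
python3 - <<'E'
from h import *
p,d,o=grab('wrist','w4');save(p,'w4');P,(H,S,V)=prep(p,d,o);Z=P[...,2]
print(o['tcp_pos'],yaw(o),o['grip_width']);tips(P,d,o)
X,Y=P[...,0],P[...,1]
t=o['tcp_pos']
reg('wrist','done core',(abs(Z-t[2]-.035)<.008)&(abs(X-t[0])<.027)&(abs(Y-t[1])<.03)&(H<20)&(S>60),t[2]+.034,(0,0,560,420),o,Z)
reg('wrist','cork',(H<20)&(S>80)&(Z<.03),.010,(0,0,560,420),o,Z)
E
```

```text
[ 0.44005358 -0.28663123  0.06176248] -4.362881852525143 0.06298137787013683
tip 6474 0.0022939247325390612 0.0011151794436330613 inner [0.00064452 0.02458303]
tip 6498 0.002472228642450306 0.0016883583163791994 inner [0.00050932 0.02418155]
done core 5741 mean [ 0.4391 -0.276 ] rect [ 438.6 -276.9] [35.5 38.4] 10.5 Zmed 0.095
cork 12591 mean [ 0.439  -0.2474] rect [ 437.5 -275. ] [111.9 104. ] 7.9 Zmed 0.0106
```

View pics/w4.png

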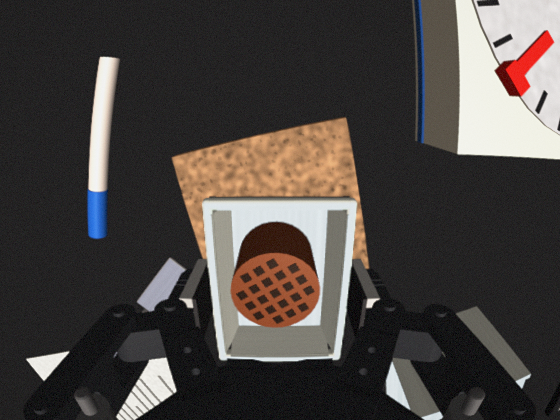

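The picture shows the tray held level over the mat, core upright slightly toward one end (275,285), spatula at (165,285) clear of the finger.

Call:
carry_out --pt "0.05 0 -0.002 -0.03 0 0 0" --pt "0.05 0 0 -0.012 0 0 0" --pt "0.05 0 0 -0.006 0 0 0" --pt "0.05 0 0 0 0 0 0"

```text
time: 11.3
tcp_pos: [0.4423, -0.2917, 0.0169]
tool_rot: [2.305, 2.134, 0.0]
wrist_force: [0.6, -0.2, -0.8]
grip_width: 0.0628
grip_force: 50.9
```

Call:
carry_out --pt "0.05 0 0.001 -0.003 0 0 0" --pt "0.05 0 0 0 0 0 0"

```text
time: 11.55
tcp_pos: [0.442, -0.2906, 0.0136]
tool_rot: [2.305, 2.134, 0.0]
wrist_force: [-0.3, 0.4, -0.9]
grip_width: 0.063
grip_force: 50.9
```

Call:
carry_out --pt "0.05 0 0 -0.002 0 0 0" --pt "0.05 0 0 0 0 0 0" --pt "0.05 0 0 -0.001 0 0 0" --pt "0.05 0 0 0 0 0 0"

```text
time: 12.05
tcp_pos: [0.4421, -0.2906, 0.0134]
tool_rot: [-2.305, -2.134, 0.0]
wrist_force: [-6.8, 3.9, 19.5]
grip_width: 0.0625
grip_force: 53.2
```

Call:
carry_out --pt "0.078 0 0 0.002 0 0 0" --pt "0.078 0 0 0 0 0 0" --pt "0.078 0 0 0 0 0 0" --pt "0.078 0 0 0.05 0 0 0" --pt "0.078 0 0 0.06 0 0 0" --pt "0.078 0 0 0.06 0 0 0" --pt "0.078 0 0.0575 0.004 0 0 0.039" --pt "0.078 0 0.0575 0.004 0 0 0.039" --pt "0.078 0 0.0575 0.004 0 0 0.039" --pt "0.078 0 0.0575 0.004 0 0 0.039" --pt "0.078 0 0.0575 0.004 0 0 0.039" --pt "0.078 0 0.0575 0.004 0 0 0.039" --pt "0.078 0 0.0575 0.004 0 0 0.039" --pt "0.078 0 0.0575 0.004 0 0 0.039" --pt "0.078 0 0.0575 0.004 0 0 0.039" --pt "0.078 0 0.0575 0.004 0 0 0.039" --pt "0.08 0 0 0 0 0 0" --pt "0.08 0 0 0 0 0 0"

```text
time: 14.3
tcp_pos: [0.4414, 0.2842, 0.2216]
tool_rot: [-1.847, -2.541, 0.003]
wrist_force: [0.2, -0.5, 0.3]
grip_width: 0.0794
grip_force: 0.0
```

```bash
cat >> h.py <<'E'
def findstack(p,d,o,top):
    P,(H,S,V)=prep(p,d,o);Z=P[...,2];X,Y=P[...,0],P[...,1]
    n=(abs(X-.44)<.07)&(abs(Y-.286)<.08)
    w,m=reg('wrist','stackrim',(Z>top-.009)&(Z<top+.01)&n,top,(0,0,560,420),o,Z)
    print('rimZ',np.percentile(Z[m],[50,90,97]));tips(P,d,o);print(o['tcp_pos'],yaw(o),o['grip_width'])
    reg('wrist','stand',(H>100)&(H<125)&(S>150)&(abs(Z)<.02)&n,.006,(0,0,560,420),o,Z)
E
python3 - <<'E'
from h import *
p,d,o=grab('wrist','w5');save(p,'w5');findstack(p,d,o,.061)
p,d,o=grab('top','t5');P,(H,S,V)=prep(p,d,o,'top');Z=P[...,2];X,Y=P[...,0],P[...,1]
n=(abs(X-.44)<.07)&(abs(Y+.29)<.07)
reg('top','donetray',(Z>.022)&(Z<.05)&n,.032,(0,0,560,420),o,Z)
reg('top','donecore',(Z>.038)&n,.046,(0,0,560,420),o,Z)
for y0 in(-.06,.03): reg('top','core',(Z>.028)&(abs(X-.44)<.05)&(abs(Y-y0)<.04),.034,(0,0,560,420),o,Z)
E
```

```text
stackrim 2053 mean [0.439  0.2903] rect [439.1 291.2] [64.  87.6] 18.0 Zmed 0.0609
rimZ [0.06089599 0.06229537 0.06277818]
tip 1867 -0.011296697668735204 -0.012953180453773692 inner [0.03970357 0.04044234]
tip 1863 -0.01107461147352098 -0.012884349251831536 inner [0.0393463  0.04013034]
[0.44143649 0.28418633 0.22158089] 17.966816205598633 0.07935663527150182
stand 1496 mean [0.4308 0.3152] rect [439.2 290.7] [ 85.6 109.5] 17.4 Zmed 0.0066
donetray 206 mean [ 0.4417 -0.2972] rect [ 441.8 -295.1] [88.3 63.6] 85.6 Zmed 0.0304
donecore 117 mean [ 0.439  -0.2837] rect [ 439.4 -283.3] [33.7 34. ] 44.3 Zmed 0.0465
core 110 mean [ 0.4362 -0.0616] rect [436.6 -61.4] [33. 33.] 89.6 Zmed 0.0345
core 115 mean [0.4408 0.0286] rect [440.2  28.5] [32.9 33. ] 89.7 Zmed 0.0339
```

View pics/w5.png

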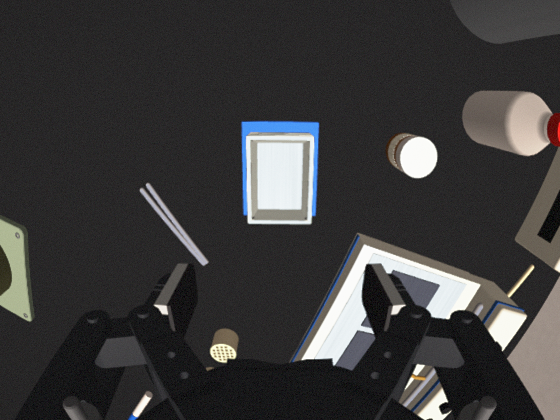

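The picture shows the stack squarely in view (280,178) with the stand; jar (413,155) and tweezers (173,225) are clear of the fingers.

Call:
carry_out --pt "0.082 -0.0023 0.007 -0.05 0 0 0" --pt "0.082 0 0 -0.05 0 0 0" --pt "0.082 0 0 -0.05 0 0 0" --pt "0.082 0 0 -0.023 0 0 0" --pt "0.082 0 0 0 0 0 0" --pt "0.082 0 0 0 0 0 0" --force 45

```text
time: 15.15
tcp_pos: [0.4409, 0.2912, 0.0505]
tool_rot: [1.849, 2.538, 0.003]
wrist_force: [0.9, -0.4, 0.2]
grip_width: 0.0823
grip_force: 0.0
```

Call:
carry_out --pt "0.082 -0.0018 0 -0.0028 0 0 0" --pt "0.082 0 0 0 0 0 0" --pt "0.05 0 0 0 0 0 0" --pt "0.05 0 0 0 0 0 0" --pt "0.05 0 0 0 0 0 0" --pt "0.05 0 0 0 0 0 0" --pt "0.05 0 0 0 0 0 0"

```text
time: 16.02
tcp_pos: [0.4385, 0.2919, 0.0475]
tool_rot: [1.847, 2.54, 0.002]
wrist_force: [-0.9, 0.1, 4.5]
grip_width: 0.0625
grip_force: 49.7
```

```bash
python3 - <<'E'
from h import *
p,d,o=grab('wrist','w6');P,_=prep(p,d,o)
print(o['tcp_pos'],o['grip_width'],o['wrist_force'])
Rm=R.from_rotvec(o['tool_rot']).as_matrix();q=(P-o['tcp_pos'])@Rm
# points on finger outside tray half-width
m=(abs(q[...,0])<.0105)&(abs(q[...,1])>.034)&(abs(q[...,1])<.06)&(abs(q[...,2])<.045)&(d>0);a=P[m]
for s in(-1,1):
    b=a[(q[m][:,1]*s)>0];print(len(b),np.percentile(b[:,2],[0,1,5,50]))
E
```

```text
[0.43845015 0.29194246 0.04752823] 0.06247528029308967 [-0.94254333  0.13931383  4.4932112 ]
374 [0.0024548  0.04391855 0.06182835 0.07654567]
351 [0.05934872 0.06024663 0.0622011  0.07585056]
```

Call:
carry_out --pt "0.05 0 0 0.004 0 0 0" --pt "0.05 0 0 0.004 0 0 0" --pt "0.05 0 0 0 0 0 0"

```text
time: 16.45
tcp_pos: [0.4379, 0.2916, 0.0547]
tool_rot: [1.848, 2.54, 0.001]
wrist_force: [0.1, 0.2, -0.6]
grip_width: 0.0627
grip_force: 49.1
```

```bash
python3 - <<'E'
from h import *
p,d,o=grab('scene','s7');print(status.get_obs()['tcp_pos'],o['wrist_force'])
u,v=project('scene',[[.44,.29,.04]])[0].astype(int);print(u,v)
c=p[v-35:v+35,u-45:u+45];w=load('w6.npz')[0];a=cv2.resize(c,None,fx=7,fy=7,interpolation=cv2.INTER_CUBIC);save(a,'s7')
E
```

```text
[0.4377371  0.29148502 0.0544768 ] [ 0.12521288  0.22318268 -0.60147924]
364 183
```

View pics/s7.png

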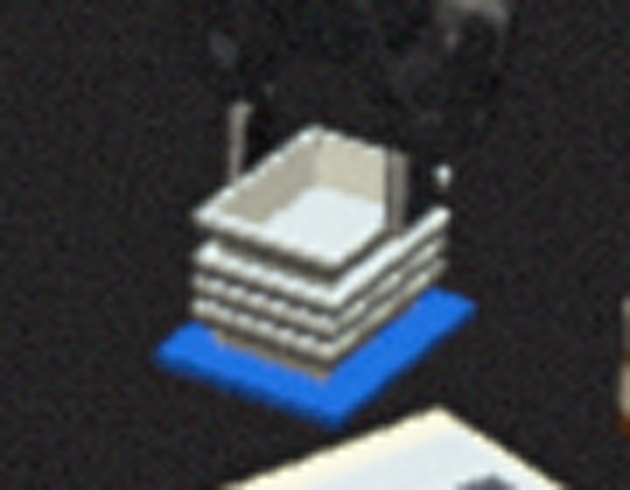

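The crop shows only the top tray lifted, with a clear gap over the remaining three (seen at (265,245)).

Call:
carry_out --pt "0.05 0 0 0.03 0 0 0" --pt "0.05 0 0 0.05 0 0 0" --pt "0.05 0.0124 -0.0068 0.02 0 0 -0.022" --pt "0.05 0.0247 -0.0136 0 0 0 -0.0445" --pt "0.05 0.0247 -0.0136 0 0 0 -0.0445" --pt "0.05 0.0247 -0.0136 0 0 0 -0.0445" --pt "0.05 0.0247 -0.0136 0 0 0 -0.0445" --pt "0.05 0.0247 -0.0136 0 0 0 -0.0445" --pt "0.05 0.0247 -0.0136 0 0 0 -0.0445" --pt "0.05 0.0247 -0.0136 0 0 0 -0.0445" --pt "0.05 0.0124 -0.0068 0 0 0 -0.022" --pt "0.05 0 0 0 0 0 0" --pt "0.05 0 0 0 0 0 0"

```text
time: 18.12
tcp_pos: [0.6344, 0.1833, 0.1541]
tool_rot: [-2.266, -2.174, 0.001]
wrist_force: [-0.4, 0.4, 0.2]
grip_width: 0.0626
grip_force: 49.8
```

```bash
cat >> h.py <<'E'
def held(tag,zoff=.0135,dx=.0):
    p,d,o=grab('wrist',tag);P,_=prep(p,d,o);Z=P[...,2];t=o['tcp_pos'];X,Y=P[...,0],P[...,1]
    Rm=R.from_rotvec(o['tool_rot']).as_matrix();q=(P-t)@Rm
    zt=t[2]+zoff
    print(t,yaw(o),o['grip_width'],o['grip_force'],o['time'])
    m=(abs(q[...,1])<.0315)&(q[...,0]>.02)&(q[...,0]<.07)&(abs(Z-zt)<.012)
    print('far rim: tool x max',np.percentile(q[...,0][m],[95,99,100]),'rim z-tcp',np.percentile((Z-t[2])[m],[50,90,99]),m.sum())
    return p,d,o
E
python3 - <<'E'
from h import *
p,d,o=held('w8');save(p,'w8')
E
```

```text
[0.63443855 0.18327734 0.15412301] -2.3815575542255276 0.0626235171266413 49.80726957321167 18.125
far rim: tool x max [0.0424037  0.0426348  0.04289414] rim z-tcp [0.01336364 0.01454594 0.01523183] 3358
```

View pics/w8.png

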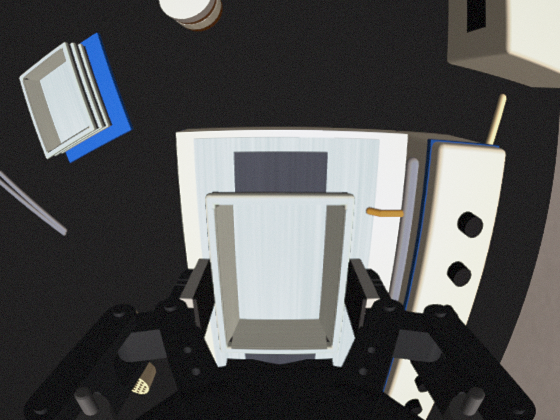

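The picture shows the tray held square above pad0 (pad seen at (280,170)), nozzle clear at (385,212), stack still intact.

Call:
carry_out --pt "0.05 0.001 0 -0.04 0 0 0" --pt "0.05 0 0 -0.035 0 0 0" --pt "0.05 0 0 -0.015 0 0 0" --pt "0.05 0 0 -0.008 0 0 0" --pt "0.05 0 0 0 0 0 0" --pt "0.05 0 0 0 0 0 0"

```text
time: 18.92
tcp_pos: [0.6378, 0.183, 0.0582]
tool_rot: [2.267, 2.173, 0.004]
wrist_force: [0.6, -0.5, -0.2]
grip_width: 0.0623
grip_force: 49.8
```

Call:
carry_out --pt "0.05 -0.002 0 -0.004 0 0 0" --pt "0.05 0 0 -0.001 0 0 0" --pt "0.05 0 0 0 0 0 0" --pt "0.05 0 0 -0.001 0 0 0" --pt "0.05 0 0 0 0 0 0"

```text
time: 19.55
tcp_pos: [0.6348, 0.1828, 0.0526]
tool_rot: [2.268, 2.174, 0.001]
wrist_force: [-3.7, -1.0, 9.3]
grip_width: 0.0626
grip_force: 50.9
```

Call:
carry_out --pt "0.08 0 0 0.001 0 0 0" --pt "0.08 0 0 0 0 0 0" --pt "0.08 0 0 0 0 0 0" --pt "0.08 0 0 0.04 0 0 0" --pt "0.08 0 0 0.06 0 0 0" --pt "0.08 -0.0392 0.0217 0.02 0 0 0.071" --pt "0.08 -0.0392 0.0217 0 0 0 0.071" --pt "0.08 -0.0392 0.0217 0 0 0 0.071" --pt "0.08 -0.0392 0.0217 0 0 0 0.071" --pt "0.08 -0.0392 0.0217 0 0 0 0.071" --pt "0.08 0 0 0 0 0 0" --pt "0.08 0 0 0 0 0 0"

```text
time: 21.05
tcp_pos: [0.439, 0.2912, 0.1716]
tool_rot: [1.848, 2.539, 0.001]
wrist_force: [0.6, 1.1, -0.1]
grip_width: 0.0801
grip_force: 0.0
```

```bash
python3 - <<'E'
from h import *
p,d,o=grab('wrist','w9');findstack(p,d,o,.050)
p,d,o=grab('top','t9');save(cv2.resize(p[120:260,130:400],None,fx=2.5,fy=2.5,interpolation=cv2.INTER_CUBIC),'t9');P,(H,S,V)=prep(p,d,o,'top');Z=P[...,2];X,Y=P[...,0],P[...,1]
reg('top','tray0',(Z>.058)&(Z<.08)&(abs(X-.635)<.05)&(abs(Y-.183)<.06),.066,(0,0,560,420),o,Z)
for y0 in(-.06,.03): reg('top','core',(Z>.028)&(abs(X-.44)<.05)&(abs(Y-y0)<.04),.034,(0,0,560,420),o,Z)
E
```

```text
stackrim 2624 mean [0.4367 0.2897] rect [436.9 290.9] [64.1 87.9] 17.9 Zmed 0.0497
rimZ [0.04973178 0.05114016 0.05163837]
tip 1870 -0.011520927262138011 -0.012656536962269285 inner [0.03971223 0.04043472]
tip 1863 -0.010981470304049206 -0.013163131883524016 inner [0.03937966 0.04010795]
[0.43896686 0.29121757 0.17161347] 17.908615693672743 0.08010251105376762
stand 2054 mean [0.439  0.3179] rect [439.2 290.8] [ 85.4 109.7] 17.5 Zmed 0.0066
tray0 196 mean [0.6361 0.1784] rect [634.1 178. ] [88.  64.1] 87.3 Zmed 0.0638
core 110 mean [ 0.436  -0.0611] rect [436.6 -61.4] [33. 33.] 89.6 Zmed 0.0336
core 113 mean [0.4406 0.0284] rect [440.2  28.5] [32.9 33. ] 89.6 Zmed 0.0337
```

View pics/t9.png

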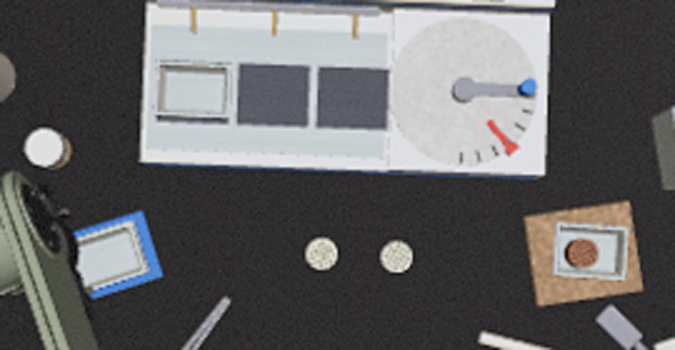

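The picture shows the tray squarely on pad0 (193,92), lever shut, finished tray and core on the mat (585,252), cores at (321,254), (397,257).

Call:
carry_out --pt "0.082 -0.0018 0 -0.05 0 0 0" --pt "0.082 0 0 -0.05 0 0 0" --pt "0.082 0 0 -0.028 0 0 0" --pt "0.082 0 0 0 0 0 0" --pt "0.082 0 0 0 0 0 0"

```text
time: 21.78
tcp_pos: [0.4384, 0.2913, 0.0446]
tool_rot: [1.849, 2.538, 0.003]
wrist_force: [0.3, 0.1, -0.7]
grip_width: 0.082
grip_force: 0.0
```

Call:
carry_out --pt "0.082 -0.001 0 -0.0075 0 0 0" --pt "0.082 0 0 0 0 0 0" --pt "0.05 0 0 0 0 0 0" --pt "0.05 0 0 0 0 0 0" --pt "0.05 0 0 0 0 0 0" --pt "0.05 0 0 0 0 0 0" --pt "0.05 0 0 0 0 0 0" --pt "0.05 0 0 0.004 0 0 0" --pt "0.05 0 0 0.004 0 0 0" --pt "0.05 0 0 0 0 0 0"

```text
time: 23.02
tcp_pos: [0.4357, 0.2912, 0.0442]
tool_rot: [1.849, 2.54, 0.0]
wrist_force: [-0.1, -0.3, 0.2]
grip_width: 0.0623
grip_force: 49.2
```

```bash
python3 - <<'E'
from h import *
p,d,o=held('w10')
p,d,o=grab('scene','s10')
c=p[183-35:183+35,364-45:364+45];save(cv2.resize(c,None,fx=6,fy=6,interpolation=cv2.INTER_CUBIC),'s10')
E
```

```text
[0.43572622 0.29122508 0.04417978] 17.90646224518711 0.06233443785458865 49.159995317459106 23.025
far rim: tool x max [0.04199546 0.04218014 0.04243156] rim z-tcp [0.01293558 0.01408155 0.01471096] 3272
```

View pics/s10.png

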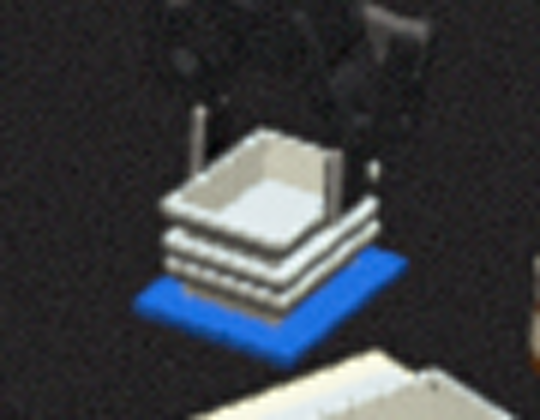

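The crop shows just one tray lifted again, gap above the two remaining ones.

Call:
carry_out --pt "0.05 0 0 0.03 0 0 0" --pt "0.05 0 0 0.05 0 0 0" --pt "0.05 0.0098 -0.0101 0.03 0 0 -0.018" --pt "0.05 0.0217 -0.0224 0 0 0 -0.04" --pt "0.05 0.0217 -0.0224 0 0 0 -0.04" --pt "0.05 0.0217 -0.0224 0 0 0 -0.04" --pt "0.05 0.0217 -0.0224 0 0 0 -0.04" --pt "0.05 0.0217 -0.0224 0 0 0 -0.04" --pt "0.05 0.0217 -0.0224 0 0 0 -0.04" --pt "0.05 0.0217 -0.0224 0 0 0 -0.04" --pt "0.05 0.0217 -0.0224 0 0 0 -0.04" --pt "0.05 0.0098 -0.0101 0 0 0 -0.018" --pt "0.05 0 0 0 0 0 0" --pt "0.05 0 0 -0.04 0 0 0" --pt "0.05 0 0 -0.03 0 0 0" --pt "0.05 0 0 0 0 0 0" --pt "0.05 0 0 0 0 0 0"

```text
time: 25.25
tcp_pos: [0.6292, 0.0926, 0.0852]
tool_rot: [2.268, 2.173, 0.002]
wrist_force: [-0.1, -0.9, -0.1]
grip_width: 0.0626
grip_force: 50.0
```

```bash
python3 - <<'E'
from h import *
p,d,o=held('w11')
E
```

```text
[0.62924068 0.09257702 0.08518193] -2.4354835196468847 0.06260543687734112 50.03186881542206 25.25
far rim: tool x max [0.04189608 0.0421132  0.04234209] rim z-tcp [0.01293629 0.01404364 0.01477436] 3262
```

Call:
carry_out --pt "0.05 0.002 -0.003 -0.015 0 0 0" --pt "0.05 0 0 -0.011 0 0 0" --pt "0.05 0 0 -0.004 0 0 0" --pt "0.05 0 0 0 0 0 0" --pt "0.05 0 0 -0.002 0 0 0" --pt "0.05 0 0 0 0 0 0"

```text
time: 26.05
tcp_pos: [0.6311, 0.0888, 0.0531]
tool_rot: [2.269, 2.172, 0.0]
wrist_force: [-2.4, 0.2, 5.5]
grip_width: 0.0626
grip_force: 50.7
```

Call:
carry_out --pt "0.08 0 0 0.001 0 0 0" --pt "0.08 0 0 0 0 0 0" --pt "0.08 0 0 0 0 0 0" --pt "0.08 0 0 0.04 0 0 0" --pt "0.08 0 0 0.06 0 0 0" --pt "0.07 -0.019 -0.0058 0.05 0 0 0.157" --pt "0.07 -0.019 -0.0058 0 0 0 0.157" --pt "0.07 -0.019 -0.0058 0 0 0 0.157" --pt "0.07 -0.019 -0.0058 0 0 0 0.157" --pt "0.07 -0.019 -0.0058 0 0 0 0.157" --pt "0.07 -0.019 -0.0058 0 0 0 0.157" --pt "0.07 -0.019 -0.0058 0 0 0 0.157" --pt "0.07 -0.019 -0.0058 0 0 0 0.157" --pt "0.07 -0.019 -0.0058 0 0 0 0.157" --pt "0.06 -0.019 -0.0058 0 0 0 0.157" --pt "0.06 0 0 0 0 0 0" --pt "0.06 0 0 0 0 0 0"

```text
time: 28.18
tcp_pos: [0.4415, 0.0308, 0.2032]
tool_rot: [0.073, 3.14, 0.0]
wrist_force: [-0.0, 1.2, -0.2]
grip_width: 0.06
grip_force: 0.0
```

```bash
python3 - <<'E'
from h import *
p,d,o=grab('wrist','w12');save(p,'w12');P,(H,S,V)=prep(p,d,o);Z=P[...,2];X,Y=P[...,0],P[...,1]
print(o['tcp_pos'],yaw(o),o['grip_width']);tips(P,d,o)
m=((Z>.024)&(Z<.045)&(X>.33)&(X<.55)&(abs(Y)<.17)).astype(np.uint8)
k,l,s,c=cv2.connectedComponentsWithStats(m)
for i in range(1,k):
    if s[i,4]>200: reg('wrist','core?',l==i,.034,(0,0,560,420),o,Z)
for y0 in(.088,.183):
    reg('wrist','tray',(Z>.060)&(Z<.072)&(abs(X-.632)<.045)&(abs(Y-y0)<.055),.066,(0,0,560,420),o,Z)
E
```

```text
[0.44154499 0.0308463  0.20324219] 87.34196877310293 0.060031877945256024
tip 2007 -0.005324661882319463 -0.0072136950624220025 inner [0.02957296 0.03083379]
tip 1996 -0.004956902353807234 -0.007176551759089411 inner [0.02968634 0.03083236]
core? 997 mean [ 0.4358 -0.0572] rect [435.6 -57.5] [34.9 38.5] 40.5 Zmed 0.0347
core? 1073 mean [0.4403 0.0321] rect [440.3  31.9] [35.8 36.8] 87.4 Zmed 0.0349
core? 602 mean [ 0.5372 -0.1247] rect [ 537.7 -126.6] [96.  13.6] 87.5 Zmed 0.0347
core? 246 mean [0.5483 0.1513] rect [548.7 151.9] [42.8 11.9] 84.7 Zmed 0.0341
core? 1554 mean [0.5457 0.0223] rect [545.5  26. ] [136.9  19.7] 88.8 Zmed 0.0385
tray 433 mean [0.606  0.0647] rect [619.1  72.4] [58.5 51.1] 89.1 Zmed 0.066
tray 83 mean [0.6614 0.1669] rect [661.7 169.5] [25.7 10.7] 79.2 Zmed 0.0661
```

View pics/w12.png

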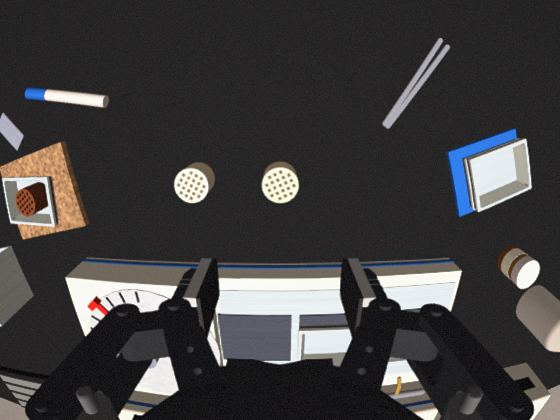

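The picture shows cores at (192,184) and (280,184), still where they stood, stack of two at (500,172), finished tray on the mat at the left.

Call:
carry_out --pt "0.06 -0.001 0.001 -0.06 0 0 0" --pt "0.06 0 0 -0.06 0 0 0" --pt "0.06 0 0 -0.045 0 0 0" --pt "0.06 0 0 -0.02 0 0 0" --pt "0.06 0 0 0 0 0 0" --pt "0.02 0 0 0 0 0 0" --pt "0.02 0 0 0 0 0 0" --pt "0.02 0 0 0 0 0 0" --pt "0.02 0 0 0 0 0 0" --pt "0.02 0 0 0 0 0 0" --pt "0.02 0 0 0.02 0 0 0" --pt "0.02 0 0 0.05 0 0 0" --force 40

```text
time: 29.72
tcp_pos: [0.4368, 0.0321, 0.0865]
tool_rot: [-0.07, -3.134, -0.001]
wrist_force: [0.5, -1.2, -0.3]
grip_width: 0.0344
grip_force: 39.9
```

Call:
carry_out --pt "0.02 0.01 0.003 0.04 0 0 0" --pt "0.02 0.0225 0.0065 0.01 0 0 0" --pt "0.02 0.0225 0.0065 0 0 0 0" --pt "0.02 0.0225 0.0065 0 0 0 0" --pt "0.02 0.0225 0.0065 0 0 0 0" --pt "0.02 0.0225 0.0065 0 0 0 0" --pt "0.02 0.0225 0.0065 0 0 0 0" --pt "0.02 0.0225 0.0065 0 0 0 0" --pt "0.02 0.0225 0.0065 0 0 0 0" --pt "0.02 0 0 0 0 0 0" --pt "0.02 0 0 0 0 0 0"

```text
time: 31.1
tcp_pos: [0.6287, 0.0867, 0.1374]
tool_rot: [-0.069, -3.139, 0.0]
wrist_force: [0.8, -0.6, -0.4]
grip_width: 0.0343
grip_force: 39.9
```

```bash
cat >> h.py <<'E'
def heldcore(tag):
    p,d,o=grab('wrist',tag);P,(H,S,V)=prep(p,d,o);Z=P[...,2];t=o['tcp_pos'];X,Y=P[...,0],P[...,1]
    print(t,yaw(o),o['grip_width'],o['grip_force'],o['time'])
    m=(abs(X-t[0])<.03)&(abs(Y-t[1])<.022)&(abs(Z-t[2]-.016)<.012)&(S>15)&(V>60)
    w,mm=reg('wrist','heldcore',m,t[2]+.016,(0,0,560,420),o,Z)
    print('coretop-tcp',np.percentile(Z[mm]-t[2],[10,50,90]))
    for n,(x0,y0) in dict(pad1=(.631,.087),pad0=(.635,.182)).items():
        try: reg('wrist',n,(Z>.060)&(Z<.072)&(abs(X-x0)<.045)&(abs(Y-y0)<.053),.066,(0,0,560,420),o,Z)
        except Exception as e: print(n,'none')
    return p
E
python3 - <<'E'
from h import *
p=heldcore('w13');save(p,'w13')
E
```

```text
[0.62867101 0.08669967 0.13739233] 87.46778579431576 0.034309876642239966 39.94250178337097 31.1
heldcore 4726 mean [0.624  0.0869] rect [624.4  86.9] [34.8 40.2] 87.5 Zmed 0.1525
coretop-tcp [0.01165658 0.0151015  0.01592917]
pad1 2321 mean [0.6203 0.0883] rect [630.4  87.1] [88.1 63.6] 87.5 Zmed 0.0662
pad0 2814 mean [0.6348 0.181 ] rect [633.9 181. ] [89.1 64.6] 87.5 Zmed 0.066
```

View pics/w13.png

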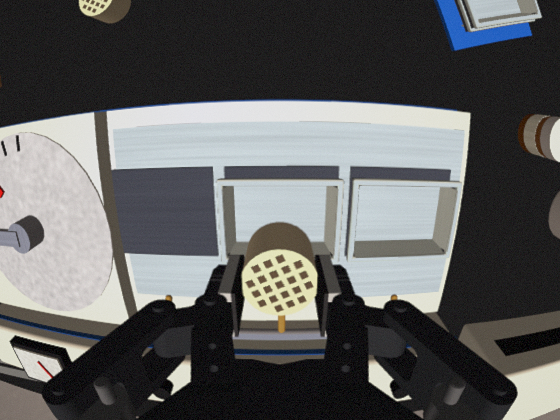

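The picture shows the core held upright (281,282) above the pad1 tray (280,225), and the pad0 tray at (405,220) sitting square; the other core is at (105,8).

Call:
carry_out --pt "0.02 0.0035 0.0004 -0.03 0 0 0" --pt "0.02 0 0 -0.03 0 0 0" --pt "0.02 0 0 -0.008 0 0 0" --pt "0.02 0 0 0 0 0 0" --pt "0.02 0 0 -0.002 0 0 0" --pt "0.02 0 0 0 0 0 0"

```text
time: 31.9
tcp_pos: [0.6342, 0.0872, 0.0693]
tool_rot: [0.07, 3.139, 0.0]
wrist_force: [-0.2, 0.4, -0.7]
grip_width: 0.0339
grip_force: 39.9
```

Call:
carry_out --pt "0.02 -0.0015 0 -0.003 0 0 0" --pt "0.02 0 0 0 0 0 0" --pt "0.02 0 0 -0.0015 0 0 0" --pt "0.02 0 0 0 0 0 0"

```text
time: 32.4
tcp_pos: [0.6324, 0.0872, 0.0655]
tool_rot: [0.069, 3.14, -0.0]
wrist_force: [-3.3, 0.9, 9.7]
grip_width: 0.0345
grip_force: 40.7
```

Call:
carry_out --pt "0.046 0 0 0.0005 0 0 0" --pt "0.046 0 0 0 0 0 0" --pt "0.046 0 0 0 0 0 0" --pt "0.046 0 0 0.02 0 0 0" --pt "0.06 0 0 0.055 0 0 0" --pt "0.06 0 0 0.06 0 0 0" --pt "0.06 -0.0328 -0.0241 0 0 0 0" --pt "0.06 -0.0328 -0.0241 0 0 0 0" --pt "0.06 -0.0328 -0.0241 0 0 0 0" --pt "0.06 -0.0328 -0.0241 0 0 0 0" --pt "0.06 -0.0328 -0.0241 0 0 0 0" --pt "0.06 -0.0328 -0.0241 0 0 0 0" --pt "0.06 0 0 0 0 0 0" --pt "0.06 0 0 0 0 0 0"

```text
time: 34.15
tcp_pos: [0.436, -0.0575, 0.2002]
tool_rot: [0.07, 3.138, -0.001]
wrist_force: [-0.8, 0.5, 0.0]
grip_width: 0.0597
grip_force: 0.0
```

```bash
python3 - <<'E'
from h import *
p,d,o=grab('wrist','w14');P,(H,S,V)=prep(p,d,o);Z=P[...,2];X,Y=P[...,0],P[...,1]
print(o['tcp_pos'],yaw(o),o['grip_width'])
m=((Z>.024)&(Z<.045)&(X>.33)&(X<.52)&(abs(Y)<.17)).astype(np.uint8)
k,l,s,c=cv2.connectedComponentsWithStats(m)
for i in range(1,k):
    if s[i,4]>200: reg('wrist','core?',l==i,.034,(0,0,560,420),o,Z)
p,d,o=grab('top','t14');P,_=prep(p,d,o,'top');Z=P[...,2];X,Y=P[...,0],P[...,1]
reg('top','tray1',(Z>.058)&(Z<.072)&(abs(X-.632)<.05)&(abs(Y-.088)<.05),.066,(0,0,560,420),o,Z)
reg('top','core1',(Z>.074)&(Z<.1)&(abs(X-.632)<.05)&(abs(Y-.088)<.05),.080,(0,0,560,420),o,Z)
E
```

```text
[ 0.43600356 -0.05748292  0.20024212] 87.43454453013715 0.059702428636861614
core? 1086 mean [ 0.4358 -0.0582] rect [435.8 -58.1] [34.6 37.6] 87.5 Zmed 0.0348
tray1 203 mean [0.6314 0.085 ] rect [630.3  83.8] [87.8 64.1] 87.5 Zmed 0.064
core1 118 mean [0.6315 0.084 ] rect [631.5  84.2] [31.9 32.1] 89.8 Zmed 0.0796
```

Call:
carry_out --pt "0.06 -0.0005 -0.0005 -0.06 0 0 0" --pt "0.06 0 0 -0.06 0 0 0" --pt "0.06 0 0 -0.042 0 0 0" --pt "0.06 0 0 -0.02 0 0 0" --pt "0.06 0 0 0 0 0 0" --pt "0.02 0 0 0 0 0 0" --pt "0.02 0 0 0 0 0 0" --pt "0.02 0 0 0 0 0 0" --pt "0.02 0 0 0 0 0 0" --pt "0.02 0 0 0 0 0 0" --pt "0.02 0 0 0.02 0 0 0" --pt "0.02 0 0 0.05 0 0 0" --pt "0.02 0 0 0.055 0 0 0" --pt "0.02 0 0 0 0 0 0"

```text
time: 36.0
tcp_pos: [0.4383, -0.0593, 0.1469]
tool_rot: [0.069, 3.13, -0.006]
wrist_force: [0.7, 0.6, -0.9]
grip_width: 0.0346
grip_force: 39.9
```

Call:
carry_out --pt "0.02 0.01 0.012 0 0 0 0" --pt "0.02 0.0198 0.024 0 0 0 0" --pt "0.02 0.0198 0.024 0 0 0 0" --pt "0.02 0.0198 0.024 0 0 0 0" --pt "0.02 0.0198 0.024 0 0 0 0" --pt "0.02 0.0198 0.024 0 0 0 0" --pt "0.02 0.0198 0.024 0 0 0 0" --pt "0.02 0.0198 0.024 0 0 0 0" --pt "0.02 0.0198 0.024 0 0 0 0" --pt "0.02 0.0198 0.024 0 0 0 0" --pt "0.02 0.01 0.012 0 0 0 0" --pt "0.02 0 0 0 0 0 0" --pt "0.02 0 0 0 0 0 0"

```text
time: 37.62
tcp_pos: [0.6317, 0.1815, 0.1409]
tool_rot: [-0.07, -3.138, 0.001]
wrist_force: [-0.1, -0.7, -0.0]
grip_width: 0.0344
grip_force: 40.0
```

```bash
python3 - <<'E'
from h import *
p=heldcore('w15')
E
```

```text
[0.63170157 0.18150231 0.14094403] 87.44591294180687 0.0343702770853575 39.96275782585144 37.625
heldcore 4833 mean [0.6285 0.1818] rect [628.9 181.5] [35.8 41.2] 89.3 Zmed 0.1571
coretop-tcp [0.01187571 0.01611387 0.01697974]
pad1 2690 mean [0.6312 0.0882] rect [630.4  87.6] [88.8 64.9] 87.5 Zmed 0.066
pad0 2311 mean [0.6248 0.1822] rect [634.3 181.4] [88.1 63.7] 87.5 Zmed 0.0662
```

Call:
carry_out --pt "0.02 0.002 0 -0.03 0 0 0" --pt "0.02 0 0 -0.03 0 0 0" --pt "0.02 0 0 -0.01 0 0 0" --pt "0.02 0 0 0 0 0 0" --pt "0.02 0 0 -0.003 0 0 0" --pt "0.02 0 0 0 0 0 0"

```text
time: 38.42
tcp_pos: [0.6356, 0.1822, 0.0702]
tool_rot: [0.07, 3.139, 0.001]
wrist_force: [0.1, -0.6, -1.4]
grip_width: 0.0347
grip_force: 40.0
```

Call:
carry_out --pt "0.02 -0.001 -0.0005 -0.004 0 0 0" --pt "0.02 0 0 -0.001 0 0 0" --pt "0.02 0 0 0 0 0 0" --pt "0.02 0 0 -0.0015 0 0 0" --pt "0.02 0 0 0 0 0 0"

```text
time: 39.05
tcp_pos: [0.6338, 0.1816, 0.0645]
tool_rot: [-0.069, -3.141, 0.0]
wrist_force: [-6.1, -1.5, 11.0]
grip_width: 0.0342
grip_force: 41.0
```

Call:
carry_out --pt "0.046 0 0 0.0005 0 0 0" --pt "0.046 0 0 0 0 0 0" --pt "0.046 0 0 0 0 0 0" --pt "0.046 0 0 0.02 0 0 0" --pt "0.046 0 0 0.055 0 0 0" --pt "0.046 0 0 0.06 0 0 0" --pt "0.046 -0.0006 -0.0387 0.006 0 0 -0.157" --pt "0.046 -0.0006 -0.0387 0.006 0 0 -0.157" --pt "0.046 -0.0006 -0.0387 0.006 0 0 -0.157" --pt "0.046 -0.0006 -0.0387 0.006 0 0 -0.157" --pt "0.046 -0.0006 -0.0387 0.006 0 0 -0.157" --pt "0.046 -0.0006 -0.0387 0.006 0 0 -0.157" --pt "0.046 -0.0006 -0.0387 0.006 0 0 -0.157" --pt "0.046 -0.0006 -0.0387 0.006 0 0 -0.157" --pt "0.046 -0.0006 -0.0387 0.006 0 0 -0.157" --pt "0.046 -0.0006 -0.0387 0.006 0 0 -0.157" --pt "0.046 0 0 0 0 0 0" --pt "0.046 0 0 0 0 0 0"

```text
time: 41.3
tcp_pos: [0.6278, -0.2051, 0.2589]
tool_rot: [2.268, 2.173, 0.001]
wrist_force: [0.5, 0.5, -0.5]
grip_width: 0.0462
grip_force: 0.0
```

```bash
cat >> h.py <<'E'
def check(tag):
    p,d,o=grab('top',tag);P,_=prep(p,d,o,'top');Z=P[...,2];X,Y=P[...,0],P[...,1]
    for n,x0,y0,b in(('pad0',.634,.178,.044),('pad1',.631,.084,.044),('mat',.44,-.293,.01)):
        k=(abs(X-x0)<.05)&(abs(Y-y0)<.05)
        reg('top',n+' tray',(Z>b+.013)&(Z<b+.028)&k,b+.022,(0,0,560,420),o,Z)
        reg('top',n+' core',(Z>b+.03)&k&(Z<b+.06),b+.036,(0,0,560,420),o,Z)
    return p
E
python3 - <<'E'
from h import *
p=check('t16');save(cv2.resize(p[110:280,120:400],None,fx=2.5,fy=2.5),'t16')
p,d,o=grab('wrist','w16');P,(H,S,V)=prep(p,d,o);Z=P[...,2];X,Y=P[...,0],P[...,1]
print(o['tcp_pos'],yaw(o),o['grip_width'])
A=(0,0,560,420);con=(abs(X-.61)<.13)&(abs(Y+.15)<.13)
reg('wrist','knob',(H>100)&(H<125)&(S>150)&(Z>.112)&con,.118,A,o,Z)
w,m=reg('wrist','red',(H<8)&(S>150)&con,.068,A,o,Z)
dial=(abs(Z-.0625)<.005)&(V>150)&(V<238)&(S<40)&con
wh,_=reg('wrist','hub',(Z>.08)&(Z<.1)&con&(abs(X-.63)<.016)&(abs(Y+.138)<.016),.0855,A,o,Z)
c=w.mean(0);u,s,vt=np.linalg.svd(w-c);v=vt[0]*np.sign(vt[0]@[-1,-.8]);print('flag axis ang',np.arctan2(-v[0],-v[1]))
hub=np.array([.6305,-.138]);r=np.linalg.norm(w-hub,axis=1);print(r.min(),r.max())
for lo,hi in((.045,.06),(.06,.075),(.075,.09)):
    q=w[(r>lo)&(r<hi)].mean(0)-hub if ((r>lo)&(r<hi)).any() else None
    if q is not None: print(lo,q,np.arctan2(-q[0],-q[1]))
E
```

```text
pad0 tray 206 mean [0.636  0.1793] rect [634.1 178. ] [88.  64.1] 87.3 Zmed 0.0638
pad0 core 120 mean [0.6338 0.1783] rect [634.7 178.2] [34.7 32. ] 89.8 Zmed 0.0794
pad1 tray 206 mean [0.6318 0.0853] rect [630.3  83.8] [87.8 64.1] 87.5 Zmed 0.0639
pad1 core 118 mean [0.6316 0.0842] rect [631.5  84.2] [31.9 32.1] 89.8 Zmed 0.0795
mat tray 100 mean [ 0.4329 -0.3241] rect [ 440.1 -312. ] [54.4 63. ] 85.6 Zmed 0.0304
mat core 49 mean [ 0.436  -0.2921] rect [ 435.  -293.1] [16.4 30.5] 77.9 Zmed 0.0464
[ 0.62780654 -0.20452263  0.25853612] -2.4088550415967913 0.046054579314534626
knob 284 mean [ 0.6282 -0.206 ] rect [ 628. -206.] [17.  15.5] 87.6 Zmed 0.1185
red 381 mean [ 0.5736 -0.1842] rect [ 576.3 -181.5] [48.8 14.4] 40.8 Zmed 0.068
hub 697 mean [ 0.631  -0.1382] rect [ 631.3 -138.6] [30.2 26.9] 87.6 Zmed 0.0851
flag axis ang 0.8769431617613278
0.045055996903198225 0.09422914246834523
0.045 [-0.040951   -0.03296153] 0.893073731494021
0.06 [-0.0525483  -0.04252617] 0.8904238195654435
0.075 [-0.06467648 -0.05285436] 0.8856483269048414
```

View pics/t16.png

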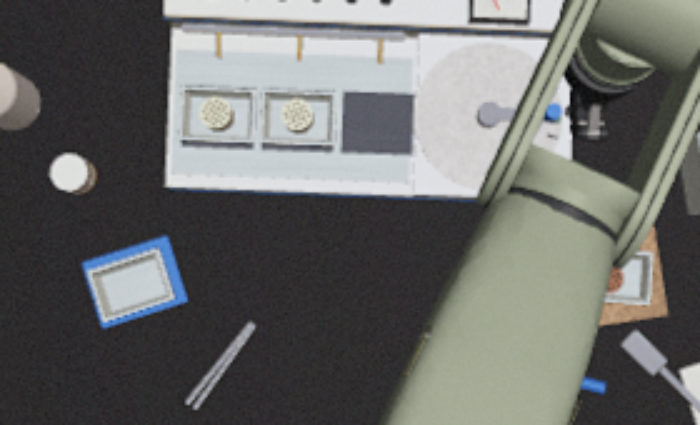

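The picture shows both cream cores centred in trays on two pads (216,113), (297,115), two trays left on the stand (134,285), finished tray on the mat partly hidden by the arm, and the lever still shut.

Call:
carry_out --pt "0.045 0 -0.0015 -0.06 0 0 0" --pt "0.045 0 0 -0.06 0 0 0" --pt "0.045 0 0 -0.043 0 0 0" --pt "0.045 0 0 0 0 0 0" --pt "0.0 0 0 0 0 0 0" --pt "0.0 0 0 0 0 0 0" --pt "0.0 0 0 0 0 0 0" --pt "0.0 0 0 0 0 0 0" --pt "0.0 0 0 0 0 0 0" --force 25

```text
time: 42.52
tcp_pos: [0.6285, -0.2073, 0.0983]
tool_rot: [2.267, 2.171, 0.001]
wrist_force: [-4.7, 1.5, 6.8]
grip_width: 0.0167
grip_force: 24.9
```

Call:
carry_out --pt "0.0 -0.0096 0.0011 0 0 0 -0.14" --pt "0.0 -0.0094 0.0025 0 0 0 -0.14" --pt "0.0 -0.0089 0.0037 0 0 0 -0.14" --pt "0.0 -0.0083 0.005 0 0 0 -0.14" --pt "0.0 -0.0076 0.0061 0 0 0 -0.14" --pt "0.0 -0.0066 0.0071 0 0 0 -0.14" --pt "0.0 0 0 0 0 0 0" --pt "0.0 0 0 0 0 0 0"

```text
time: 43.52
tcp_pos: [0.578, -0.1826, 0.0983]
tool_rot: [2.954, 1.058, 0.002]
wrist_force: [-5.7, 0.1, 8.0]
grip_width: 0.0167
grip_force: 25.0
```

Call:
carry_out --pt "0.045 0 0 0 0 0 0" --pt "0.045 0 0 0 0 0 0" --pt "0.045 0 0 0 0 0 0" --pt "0.045 0 0 0.04 0 0 0" --pt "0.045 0 0 0.06 0 0 0" --pt "0.045 0 0 0.06 0 0 0" --pt "0.045 -0.02 0.03 0.02 0 0 0" --pt "0.045 -0.02 0.03 0 0 0 0" --pt "0.045 0 0 0 0 0 0" --pt "0.045 0 0 0 0 0 0"

```text
time: 44.78
tcp_pos: [0.5376, -0.1216, 0.2748]
tool_rot: [2.957, 1.059, 0.0]
wrist_force: [-0.2, -0.8, -0.2]
grip_width: 0.0451
grip_force: 0.0
```

```bash
python3 - <<'E'
from h import *
p,d,o=grab('wrist','w17');save(p,'w17');P,(H,S,V)=prep(p,d,o);Z=P[...,2];X,Y=P[...,0],P[...,1]
print(o['tcp_pos'],yaw(o),o['grip_width'])
A=(0,0,560,420);con=(abs(X-.61)<.13)&(abs(Y+.15)<.13)
k,_=reg('wrist','knob',(H>100)&(H<125)&(S>150)&(Z>.112)&con,.118,A,o,Z)
w,m=reg('wrist','red',(H<8)&(S>150)&con,.068,A,o,Z)
reg('wrist','hub',(Z>.08)&(Z<.1)&con&(abs(X-.63)<.016)&(abs(Y+.138)<.016),.0855,A,o,Z)
hub=np.array([.631,-.1383]);r=np.linalg.norm(w-hub,axis=1);q=w[(r>.06)].mean(0)-hub;print('flag',np.arctan2(-q[0],-q[1]));q=k.mean(0)-hub;print('lever',np.arctan2(-q[0],-q[1]),np.linalg.norm(q))
E
```

```text
[ 0.53761277 -0.12163539  0.27481339] -50.61112543144115 0.04513419856338158
knob 253 mean [ 0.5782 -0.1811] rect [ 578.4 -180.8] [18.5 16. ] 85.9 Zmed 0.1184
red 94 mean [ 0.5604 -0.1923] rect [ 559.7 -191.8] [18.5 10.7] 73.0 Zmed 0.0735
hub 675 mean [ 0.6293 -0.1382] rect [ 629.9 -138.6] [32.6 30.5] 85.9 Zmed 0.0852
flag 0.9177085100474414
lever 0.8895242267589871 0.06792286023337854
```

View pics/w17.png

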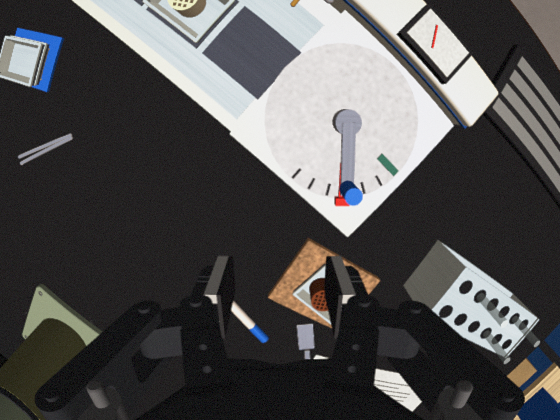

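The picture shows the lever over the red flag (knob (351,195), flag end (342,201)), with the finished tray and core on the mat at (320,290).

```bash
python3 -c "
from station import ticket; print(ticket.close_job())"
```

```text
the job is handed in; nothing more can be done
None
```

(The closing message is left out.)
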